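Pack the pickling jar and put its lid on

TASK

Put the three cucumbers from the chopping board into the stoneware jar, one at a time through its narrow neck, then close the jar with its wooden lid so that the lid sits fully home. Keep the jar standing where it is, and do not disturb the glass bowl or the utensil crock nearby.

Things in the scene. Friction and masses are not known exactly. Their poses are not given: they have to be found in the camera images.
- jar: Brown stoneware jar, loose, standing, 1.8 kg, open at the top. 210 mm high; belly 136 mm across outside up to 150 mm high, then a shoulder narrowing to a neck at 192 mm; the neck is 80 mm across outside, 70 mm inside, 18 mm long. Inside: belly 126 mm across, floor 8 mm above the counter. Origin at the centre of its underside, z up. A cucumber lying level does not pass the neck; one held end-down at 45 degrees or steeper with its lower end in the neck slides in when let go.
- jar_mouth (a point): Centre of the jar's mouth, at the height of the rim (210 mm above the jar's underside).
- lid: Loose round wooden lid, 120 g, lying right way up on the counter on the jar's robot side, about 160 mm from the jar's axis. From below: a plug 56 mm across and 14 mm high, a disc 96 mm across and 10 mm thick, a cylindrical knob 26 mm across and 32 mm high; 56 mm high in all. Origin at the centre of the plug's underside, z up. Seated, the disc rests on the jar's rim with the plug inside the neck: the origin is 14 mm below the rim.
- cucumber1: Pickling cucumber, rigid, dark green, 120 mm long, 30 mm thick with round ends, gently curved (its middle stands 5 mm to its +y side of its ends), 80 g give or take a third. Origin at its middle on its centre line, 15 mm above the board; x along its length (both ends alike), z up as it lies on its side.
- cucumber2: Pickling cucumber, rigid, dark green, 120 mm long, 30 mm thick with round ends, gently curved (its middle stands 5 mm to its +y side of its ends), 80 g give or take a third. Origin at its middle on its centre line, 15 mm above the board; x along its length (both ends alike), z up as it lies on its side.
- cucumber3: Pickling cucumber, rigid, dark green, 120 mm long, 30 mm thick with round ends, gently curved (its middle stands 5 mm to its +y side of its ends), 80 g give or take a third. Origin at its middle on its centre line, 15 mm above the board; x along its length (both ends alike), z up as it lies on its side.
- board: Wooden chopping board, fixed, 200 mm (x) by 270 mm (y), 18 mm thick, on the counter; the cucumbers lie on it side by side, about 70 mm apart along its y. Origin at the centre of its underside.
- crock: Bystander: white ceramic utensil crock, loose, 116 mm across, 150 mm high, with a black nylon spatula in it that reaches 290 mm high; it stands beyond the work, straight ahead of the robot. Origin at the centre of its underside.
- bowl: Bystander: glass bowl, loose, 150 mm across, 65 mm high, in the upper of two wooden stacking trays (250 x 360 mm, the upper rim 170 mm high) far to the robot's left. Origin at the centre of its underside.
Not all that is in view belongs to the job. There is more than one size of the lid; the job needs the smallest.

How it is judged:
By the outcome, as a careful person would: the job done as asked, in the order asked, and still so for the second after the job is handed in, with the robot touching nothing.
It also fails if it takes over 72 s, if anything falls off the work surface, if the arm or the gripper's body presses on something with over 40 N, if the wrist force passes 120 N, or if a joint passes its speed limit or range.

ROBOT

A 6-joint arm with a two-finger parallel gripper is mounted at the origin on the work surface. World frame = base frame: x ahead of the robot, y to its left, z up, the work surface at z = 0. Lengths are in mm, angles in rad, forces in N, time in s.
With the tool pointing down it reaches from about 350 to 975 mm from the base axis. Payload 7.1 kg.
Tool frame: the origin (TCP) lies at the very end of the fingers, on their centre line; the grasp point (between the pads) lies 19 mm behind it; y points along the fingers, x is the direction in which the jaws open and shut, and the axes are right-handed (so a half turn about y gives the same grasp; the last joint's range is limited). The gripper opens to 88 mm and grips with 3 to 60 N. Pads are 20 mm wide; open, the fingers measure 115 mm over their backs; the gripper's body (75 mm by 178 mm) begins 61 mm behind the grasp point.
Start: joints at [-1.287, 0.423, 1.63, -0, 1.089, -0.019], TCP at [186.389, -596.543, 222.675] pointing down, gripper open.
Joint ranges: [-3, 3], [-0.9, 2.11], [0.09, 2.58], [-1.31, 4.45], [0.11, 2.69], [-2.54, 2.54]. Speed limits (rad/s): [2.39, 2.39, 3.01, 3.14, 3.14, 3.14].

INTERFACE

Orientations are given as a rotation vector (axis times angle).
In Python, from workcell import ctrl gives the robot as it stands. The module is installed in compiled form; this text tells all that it offers.
- The arm moves only by the tool jog_arm, never from a script. Its argument "steps" is a list of rows, each an object with "turn": the turn, a rotation vector about the world's x, y, z scaled (see below), a list of three; "dp": the shift along the world's x, y, z scaled (see below), a list of three; "claw": the opening, from 0 (shut) to 1 (fully open). In form: [{"turn": [wx, wy, wz], "dp": [x, y, z], "claw": claw}, ...]. A call has 1 to 12 rows; each row is the pose to reach, as a shift and turn from the pose measured when the call began, turning the shorter way round; what a row does not reach only later rows make up. The controller multiplies each number of a shift by 80 mm and each number of a turn by pi rad. A row lasts 1/12 s, in which the tool goes at most 41.7 mm and 7.16 degrees, less where a joint would pass 70% of its speed; a pose out of reach is approached as far as the arm can. A call with a number of a shift or a turn outside -1 to 1 is refused whole. A call with a gripper value outside its range is refused whole. The fingers move at their own pace and stop on an object; the grip force is fixed at half the most. Time passes only in rows, so rows that repeat a pose let the fingers close. It gives the time, the measured TCP pose, the force and the opening at its end, in the units of the state.
- ctrl.get_obs(): the state, without advancing time (a new reading comes with each control period).
- ctrl.get_image(name): name is "scene" or "side" or "wrist"; returns a dict with "img" (480x640x3 uint8, red, green, blue), "range_z" (480x640 float32, mm along the optical axis (not along the pixel's ray), 0 where there is no reading), "fovy" (degrees; the focal length in pixels is half the picture's height over the tangent of half this angle, whatever the lens; pixels are square), "cx", "cy" (the principal point, pixels), "camera_from_world" (4x4, takes a point from world to camera coordinates); the wrist camera has in their place "hand_eye" (4x4, takes a point from camera to tool coordinates, whose origin is the TCP and whose axes are the tool frame's). Camera axes: x right, y down, z forward; pixel columns grow to the right and rows downward; lengths in mm; the calibration is good to about 2 mm. The wrist camera is an equidistant fisheye: a pixel r from the principal point sees the ray r / f radians off the axis. A picture is of the moment at which its call begins: read the wrist's pose just before it.
- ctrl.close_job(): hands the job in, once; it reports no verdict.
The state is a dict: "t": time; "qpos": joint angles; "qvel": joint speeds; "joint_torque": joint torques, N m; "ee_pos": TCP position; "orientation": TCP orientation; "ft_force": force on the tool from outside, world axes, zero at the start; "moment": the same for the moment, N m; "width": finger opening in mm.
Only numpy, scipy, OpenCV 4.12 (cv2) and the standard library are available. Lean on these libraries where they do the work, as an engineer would, in place of code of your own. Each camera call takes 0.05 s, during which the arm holds its last target.

## Working session

There is one attempt and no reset: what is moved stays moved. The work goes in short steps, Python scripts to look and compute and a tool call to move; the robot and the scene stay as the last step left them, time stands still between calls to the robot, and variables do not carry over. Pictures are saved under pics/ and viewed, and the job is handed in when it is done.

Besides the shell and the picture viewer there is one more tool, called after ">>>" as name(argument=value, ...) on one line, values as JSON. jog_arm: Moves the arm, as the interface text tells. Its arguments: {"type":"object","properties":{"steps":{"type":"array","items":{"type":"object","properties":{"turn":{"type":"array","items":{"type":"number"}},"dp":{"type":"array","items":{"type":"number"}},"claw":{"type":"number"}}}}},"required":["steps"]}

```bash
mkdir -p pics
cat > h.py <<'E'
import numpy as np,cv2
from workcell import ctrl
def grab(n,tag):
    d=ctrl.get_image(n); cv2.imwrite(f'pics/{tag}.png',d['img'][:,:,::-1])
    np.savez(f'pics/{tag}.npz',**{k:np.array(v) for k,v in d.items()}); return d
def pts(d):
    T=np.array(d['camera_from_world']);f=240/np.tan(np.radians(float(d['fovy']))/2)
    v,u=np.mgrid[0:480,0:640];z=d['range_z']
    P=np.stack([(u-d['cx'])/f*z,(v-d['cy'])/f*z,z],-1)
    return (P-T[:3,3])@T[:3,:3]   # R^T (p-t)
E
python3 - <<'E'
from h import *
o=ctrl.get_obs();print({k:np.round(v,3) for k,v in o.items()})
for n in('scene','side'):
    d=grab(n,n+'0');T=np.array(d['camera_from_world']);print(n,d['fovy'],d['cx'],d['cy'],-T[:3,:3].T@T[:3,3],T[2,:3])
d=grab('wrist','wrist0');print(d['fovy'],d['hand_eye'])
E
```

```text
{'t': np.float64(0.0), 'qpos': array([-1.287,  0.424,  1.631,  0.   ,  1.089, -0.019]), 'qvel': array([ 0.001,  0.   ,  0.   ,  0.001, -0.001,  0.   ]), 'joint_torque': array([ 1.0000e-03, -5.4463e+01, -2.7366e+01,  6.4000e-02,  2.3000e-02,
       -0.0000e+00]), 'ee_pos': array([ 186.254, -596.016,  221.899]), 'orientation': array([-1.336,  0.984, -0.982]), 'ft_force': array([-0.484, -0.548,  0.392]), 'moment': array([-0.047,  0.002, -0.028]), 'width': np.float64(87.643)}
scene 52.854700450130736 315.47698560022536 241.70357679697287 [1004.25010101  623.39486217  833.53658584] [-0.46669295 -0.53367314 -0.70525929]
side 44.008096939204705 317.1446758649276 236.63221941865586 [426.68174236 953.07513991 943.087514  ] [ 0.11780259 -0.71324555 -0.6909438 ]
65.70646984690485 [[ 9.99999854e-01  4.04676523e-04  3.59044450e-04 -7.59265390e-02]
 [-2.50358500e-04 -2.42166125e-01  9.70234768e-01 -1.62298524e+02]
 [ 4.79579635e-04 -9.70234716e-01 -2.42165988e-01  6.48205179e+01]
 [ 0.00000000e+00  0.00000000e+00  0.00000000e+00  1.00000000e+00]]
```

View pics/scene0.png

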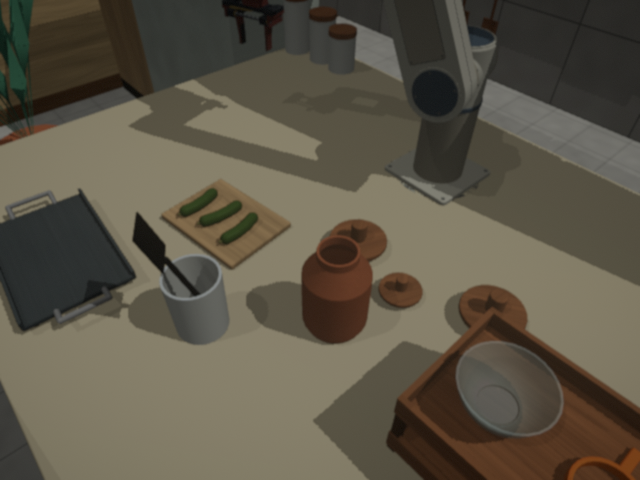

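View pics/side0.png

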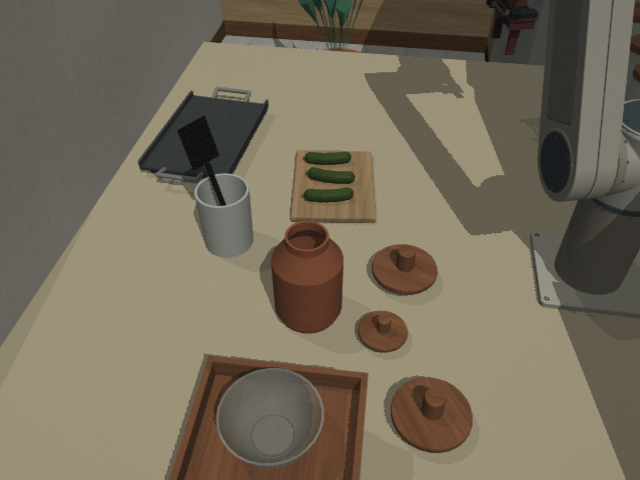

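View pics/wrist0.png

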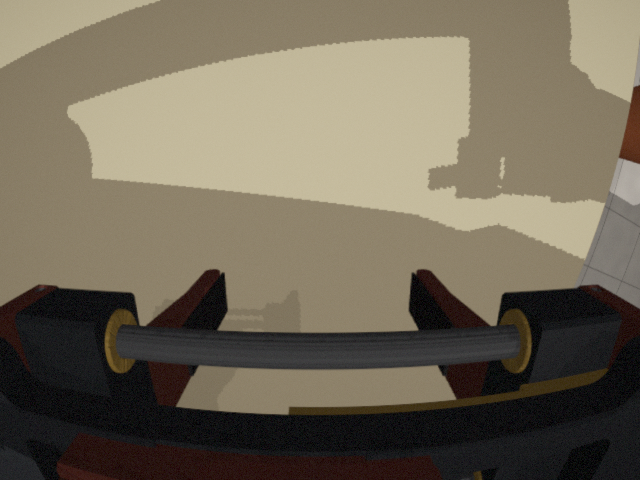

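The scene view shows cucumbers at (199,201), (221,213) and (239,228), the jar mouth at (341,250) and the small lid at (400,290). In the side view the small lid is at (383,330) and the jar mouth at (307,237). I'll measure these next.

Run:
```python
from h import *
for n in('scene0','side0'):
    d=dict(np.load(f'pics/{n}.npz'));P=pts(d);img=d['img'];hsv=cv2.cvtColor(img,cv2.COLOR_RGB2HSV)
    X,Y,Z=P[...,0],P[...,1],P[...,2];ok=d['range_z']>0
    print(n,'table z',np.median(Z[200:300,100:600][ok[200:300,100:600]]))
    # cucumbers
    g=((hsv[...,0]>33)&(hsv[...,0]<75)&(hsv[...,1]>80)&ok&(Z>15)&(Z<70)).astype(np.uint8)
    k,l,s,c=cv2.connectedComponentsWithStats(g)
    for i in range(1,k):
        if s[i,4]<100: continue
        m=(l==i);q=P[m];r=cv2.minAreaRect(q[:,:2].astype(np.float32))
        cc=q[:,:2].mean(0);w,V=np.linalg.eigh(np.cov(q[:,:2].T));a=V[:,1]
        print(' cuc',c[i].round(),s[i,4],'rect',np.round(r,1) if 0 else r,'zmax',np.percentile(q[:,2],98).round(1),'ang',np.degrees(np.arctan2(a[1],a[0])))
        # centre line curve
        t=(q[:,:2]-cc)@a; print('   t range',np.percentile(t,[0.5,99.5]).round(1), 'top-z pts centre', q[q[:,2]>np.percentile(q[:,2],98)-4][:,:2].mean(0).round(1))
    # rim of the jar
    red=(hsv[...,0]<15)&(hsv[...,1]>90)&ok
    m=red&(Z>204)&(Z<218)&(X>350)&(X<900)
    k,l,s,c=cv2.connectedComponentsWithStats(m.astype(np.uint8));i=1+np.argmax(s[1:,4]);q=P[l==i]
    print(' rim',len(q),cv2.minEnclosingCircle(q[:,:2].astype(np.float32)),'z',np.percentile(q[:,2],[5,50,95]).round(1))
    m=red&(Z>8)&(Z<70)
    k,l,s,c=cv2.connectedComponentsWithStats(m.astype(np.uint8))
    for i in range(1,k):
        if s[i,4]<400: continue
        q=P[l==i];dz=q[(q[:,2]>19)&(q[:,2]<29)];tp=q[q[:,2]>50]
        if len(dz)<50: continue
        print(' lid?',c[i].round(),s[i,4],'disc',cv2.minEnclosingCircle(dz[:,:2].astype(np.float32)),'zmax',q[:,2].max().round(1),'knob',cv2.minEnclosingCircle(tp[:,:2].astype(np.float32)) if len(tp) else 0)
    w=(hsv[...,1]<40)&(Z>20)&ok&(X>600)&(Y>-200)&(Y<250)&(Z<160);q=P[w];print(' crock',np.percentile(q[:,:2],[2,98],axis=0).round())
    m=red&(Z>30)&(Z<150)&(Y>-100)&(Y<200);q=P[m];print(' jarbody',np.percentile(q[:,:2],[1,99],axis=0).round())
    b=(hsv[...,0]<25)&(Z>10)&(Z<24)&ok&(Y<-40); q=P[b]; print(' board',cv2.minAreaRect(q[:,:2].astype(np.float32)), np.median(q[:,2]))
```

```text
scene0 table z 0.9026041559383959
 cuc [19. 53.] 188 rect ((674.248291015625, -1457.111572265625), (109.57063293457031, 60.52183532714844), 61.300865173339844) zmax 67.1 ang 49.65890738019114
   t range [-41.5  70.4] top-z pts centre [  662.4 -1479.5]
 cuc [199. 203.] 383 rect ((609.4429931640625, -275.7486572265625), (110.36036682128906, 26.01280975341797), 8.385226249694824) zmax 49.7 ang -171.6055478709215
   t range [-50.3  58.3] top-z pts centre [ 609.9 -278.3]
 cuc [220. 214.] 411 rect ((590.9473266601562, -203.87918090820312), (24.335737228393555, 111.67291259765625), 87.19606018066406) zmax 50.0 ang 177.19043510277965
   t range [-52.1  57.1] top-z pts centre [ 588.8 -206.2]
 cuc [239. 228.] 411 rect ((585.6869506835938, -128.82826232910156), (109.77957916259766, 25.964019775390625), 10.985620498657227) zmax 50.0 ang -169.62079073594853
   t range [-49.3  58.6] top-z pts centre [ 585.2 -132.6]
 rim 399 ((575.3077392578125, 193.54087829589844), 41.315345764160156) z [204.6 208.6 210.9]
 lid? [400. 290.] 1144 disc ((422.9963684082031, 238.72683715820312), 47.67400360107422) zma
[... 1542 characters left out ...]
9638672)
 lid? [308. 317.] 1149 disc ((567.5706787109375, 217.50579833984375), 63.394371032714844) zmax 69.9 knob ((569.2035522460938, 210.60986328125), 65.5265884399414)
 lid? [382. 331.] 1591 disc ((418.0623779296875, 239.60020446777344), 48.2193603515625) zmax 58.7 knob ((416.7139587402344, 239.91929626464844), 15.049542427062988)
 lid? [431. 416.] 4371 disc ((324.165283203125, 411.2086486816406), 67.55037689208984) zmax 69.9 knob ((323.14019775390625, 408.7401123046875), 18.466110229492188)
 crock [[ 729. -195.]
 [1053.   78.]]
 jarbody [[324.  16.]
 [608. 143.]]
 board ((927.6423950195312, -358.50799560546875), (637.1512451171875, 2076.8974609375), 55.973175048828125) 16.166214646762487
```

```bash
cat >> h.py <<'E'
from scipy.spatial.transform import Rotation as Ro
def axes(o=None):
    o=o or ctrl.get_obs(); return Ro.from_rotvec(o['orientation']).as_matrix()
def fkR(q):
    return (Ro.from_euler('z',q[0])*Ro.from_euler('y',q[1]+q[2])*Ro.from_euler('z',q[3])*Ro.from_euler('y',q[4])*Ro.from_euler('z',q[5])).as_matrix()
E
python3 - <<'E'
from h import *
o=ctrl.get_obs();A=axes(o);print(A.round(3));print(fkR(o['qpos']).round(3))
for n in('scene0','side0'):
    d=dict(np.load(f'pics/{n}.npz'));P=pts(d);hsv=cv2.cvtColor(d['img'],cv2.COLOR_RGB2HSV)
    X,Y,Z=P[...,0],P[...,1],P[...,2]
    m=(d['range_z']>0)&(X>640)&(X<960)&(Y>-160)&(Y<160)&(Z>60)
    q=P[m];print('crock top',np.percentile(q[(q[:,2]>140)&(q[:,2]<153)][:,:2],[1,99],axis=0).round(),'spat',np.percentile(q[q[:,2]>160],[1,99],axis=0).round())
    m=(d['range_z']>0)&(Z>160)&(Z<176)&(Y>230)&(X>300);q=P[m];print('tray rim',np.percentile(q[:,:2],[1,99],axis=0).round())
E
```

```text
[[ 0.298 -0.     0.955]
 [-0.955  0.001  0.298]
 [-0.001 -1.     0.   ]]
[[-0.298  0.955 -0.   ]
 [ 0.955  0.298  0.001]
 [ 0.001  0.    -1.   ]]
crock top [[733. -33.]
 [846.  79.]] spat [[804. -39. 163.]
 [862.  30. 288.]]
tray rim [[432. 235.]
 [686. 682.]]
crock top [[728. -36.]
 [840.  79.]] spat [[800. -40. 165.]
 [856.  29. 286.]]
tray rim [[432. 234.]
 [681. 634.]]
```

Run:
```python
from h import *
def wr(T,q1,s):
    F=np.c_[-T[:,0],T[:,2],T[:,1]]
    W=(Ro.from_euler('z',q1)*Ro.from_euler('y',s)).inv().as_matrix()@F
    return [np.round(Ro.from_matrix(W).as_euler('ZYZ'),2)]
def Tm(yaw,tilt): # tool z horizontal yaw, tilt: rot about tool x
    z=np.array([np.cos(yaw),np.sin(yaw),0]);y=np.array([0,0,-1.]);x=np.cross(y,z)
    return Ro.from_rotvec(x*tilt).as_matrix()@np.c_[x,y,z]
for yaw in (60,90,109,130):
  for tilt in(55,65):
    for s in(1.7,2.1): print(yaw,tilt,s,wr(Tm(np.radians(yaw),np.radians(tilt)),-.02,s))
print('grasp',wr(Tm(np.radians(9),0),-.4,2.0))
```

```text
60 55 1.7 [array([0.95, 1.09, 0.19])]
60 55 2.1 [array([ 1.18,  0.89, -0.23])]
60 65 1.7 [array([1.14, 1.06, 0.1 ])]
60 65 2.1 [array([ 1.39,  0.94, -0.36])]
90 55 1.7 [array([ 0.96,  1.51, -0.12])]
90 55 2.1 [array([ 1.02,  1.29, -0.46])]
90 65 1.7 [array([ 1.14,  1.53, -0.13])]
90 65 2.1 [array([ 1.18,  1.37, -0.49])]
109 55 1.7 [array([ 0.9 ,  1.78, -0.31])]
109 55 2.1 [array([ 0.88,  1.52, -0.62])]
109 65 1.7 [array([ 1.08,  1.83, -0.27])]
109 65 2.1 [array([ 1.02,  1.63, -0.62])]
130 55 1.7 [array([ 0.77,  2.05, -0.57])]
130 55 2.1 [array([ 0.68,  1.75, -0.85])]
130 65 1.7 [array([ 0.94,  2.14, -0.48])]
130 65 2.1 [array([ 0.8 ,  1.88, -0.82])]
grasp [array([0.  , 1.14, 1.01])]
```

>>> jog_arm(steps=[{"dp":[0.93,0.67,-0.1],"turn":[0,0,-0.046],"claw":0.62},{"dp":[0.93,0.67,-0.1],"turn":[0,0,-0.046],"claw":0.62},{"dp":[0.93,0.67,-0.1],"turn":[0,0,-0.046],"claw":0.62},{"dp":[0.93,0.67,-0.1],"turn":[0,0,-0.046],"claw":0.62}])

```text
t: 0.48
ee_pos: [262.4, -540.6, 213.5]
orientation: [-1.28, 1.09, -1.087]
ft_force: [-0.0, -0.0, -0.2]
width: 64.9
```

>>> jog_arm(steps=[{"dp":[0.93,0.67,-0.1],"turn":[0,0,0],"claw":0.62},{"dp":[0.93,0.67,-0.1],"turn":[0,0,0],"claw":0.62},{"dp":[0.93,0.67,-0.1],"turn":[0,0,0],"claw":0.62},{"dp":[0.93,0.67,-0.1],"turn":[0,0,0],"claw":0.62}])

```text
t: 0.82
ee_pos: [338.0, -486.2, 205.2]
orientation: [-1.281, 1.088, -1.084]
ft_force: [0.3, -0.5, 0.3]
width: 54.7
```

>>> jog_arm(steps=[{"dp":[0.93,0.67,-0.1],"turn":[0,0,0],"claw":0.62},{"dp":[0.93,0.67,-0.1],"turn":[0,0,0],"claw":0.62},{"dp":[0.93,0.67,-0.1],"turn":[0,0,0],"claw":0.62},{"dp":[0.93,0.67,-0.1],"turn":[0,0,0],"claw":0.62}])

```text
t: 1.15
ee_pos: [413.1, -432.5, 197.1]
orientation: [-1.283, 1.086, -1.082]
ft_force: [0.3, -0.4, -0.2]
width: 54.5
```

>>> jog_arm(steps=[{"dp":[0.93,0.67,-0.1],"turn":[0,0,0],"claw":0.62},{"dp":[0.93,0.67,-0.1],"turn":[0,0,0],"claw":0.62},{"dp":[0.93,0.67,-0.1],"turn":[0,0,0],"claw":0.62},{"dp":[0.93,0.67,-0.1],"turn":[0,0,0],"claw":0.62}])

```text
t: 1.48
ee_pos: [487.9, -379.3, 189.0]
orientation: [-1.284, 1.085, -1.08]
ft_force: [-0.3, -0.3, 0.8]
width: 54.3
```

>>> jog_arm(steps=[{"dp":[0.93,0.67,-0.1],"turn":[0,0,0],"claw":0.62},{"dp":[0.93,0.67,-0.1],"turn":[0,0,0],"claw":0.62},{"dp":[0.93,0.67,-0.1],"turn":[0,0,0],"claw":0.62},{"dp":[0.93,0.67,-0.1],"turn":[0,0,0],"claw":0.62}])

```text
t: 1.82
ee_pos: [562.4, -326.4, 180.8]
orientation: [-1.285, 1.083, -1.079]
ft_force: [-0.4, -0.4, 0.6]
width: 54.3
```

>>> jog_arm(steps=[{"dp":[0.83,0.67,-0.8],"turn":[0,0,0],"claw":0.62},{"dp":[0.83,0.67,-0.8],"turn":[0,0,0],"claw":0.62},{"dp":[0.83,0.67,-0.8],"turn":[0,0,0],"claw":0.62},{"dp":[0.83,0.67,-0.8],"turn":[0,0,0],"claw":0.62},{"dp":[0.83,0.67,-0.8],"turn":[0,0,0],"claw":0.62},{"dp":[0.83,0.67,-0.8],"turn":[0,0,0],"claw":0.62}])

```text
t: 2.32
ee_pos: [627.4, -275.1, 117.6]
orientation: [-1.285, 1.084, -1.081]
ft_force: [-1.4, 0.6, 0.7]
width: 54.4
```

Run:
```python
from h import *
o=ctrl.get_obs();A=axes(o);print(o['ee_pos'],A.round(3),o['qpos'].round(3) if hasattr(o['qpos'],'round') else o['qpos']);print('yaw',np.degrees(np.arctan2(A[1,2],A[0,2])))
d=grab('wrist','w1')
```

```text
[ 627.41062598 -275.13406843  117.55706618] [[ 0.17  -0.002  0.985]
 [-0.985  0.001  0.17 ]
 [-0.002 -1.    -0.002]] [-4.310e-01  6.300e-01  1.548e+00  1.000e-03  9.660e-01  9.690e-01]
yaw 9.785823019294384
```

View pics/w1.png

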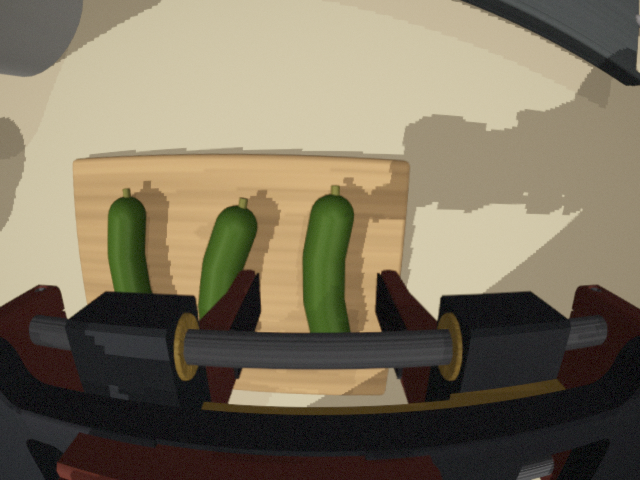

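>>> jog_arm(steps=[{"dp":[0.02,0.0,-0.8],"turn":[0,0,0],"claw":0.6},{"dp":[0.02,0.0,-0.8],"turn":[0,0,0],"claw":0.6},{"dp":[0.02,0.0,-0.8],"turn":[0,0,0],"claw":0.6},{"dp":[0.02,0.0,-0.8],"turn":[0,0,0],"claw":0.6},{"dp":[0.02,0.0,-0.8],"turn":[0,0,0],"claw":0.6}])

```text
t: 2.78
ee_pos: [629.9, -276.6, 56.2]
orientation: [-1.284, 1.082, -1.084]
ft_force: [0.7, -1.1, -0.0]
width: 52.7
```

>>> jog_arm(steps=[{"dp":[0,0.0,-0.38],"turn":[0,0,0],"claw":0.6},{"dp":[0,0.0,-0.38],"turn":[0,0,0],"claw":0.6},{"dp":[0,0.0,-0.38],"turn":[0,0,0],"claw":0.6},{"dp":[0,0.0,-0.38],"turn":[0,0,0],"claw":0.6}])

```text
t: 3.12
ee_pos: [630.6, -277.0, 27.5]
orientation: [-1.283, 1.081, -1.086]
ft_force: [-0.1, -0.5, 0.4]
width: 52.8
```

>>> jog_arm(steps=[{"dp":[0,0,0],"turn":[0,0,0],"claw":0},{"dp":[0,0,0],"turn":[0,0,0],"claw":0},{"dp":[0,0,0],"turn":[0,0,0],"claw":0},{"dp":[0,0,0],"turn":[0,0,0],"claw":0},{"dp":[0,0,0],"turn":[0,0,0],"claw":0},{"dp":[0,0,0],"turn":[0,0,0],"claw":0},{"dp":[0,0,0],"turn":[0,0,0],"claw":0},{"dp":[0,0,0],"turn":[0,0,0],"claw":0}])

```text
t: 3.78
ee_pos: [631.3, -277.1, 28.3]
orientation: [-1.283, 1.08, -1.087]
ft_force: [0.7, 0.8, 5.7]
width: 29.3
```

>>> jog_arm(steps=[{"dp":[0,0,1],"turn":[0,0,0],"claw":0},{"dp":[0,0,1],"turn":[0,0,0],"claw":0},{"dp":[0,0,1],"turn":[0,0,0],"claw":0},{"dp":[0,0,1],"turn":[0,0,0],"claw":0}])

```text
t: 4.12
ee_pos: [632.8, -277.8, 110.7]
orientation: [-1.281, 1.076, -1.09]
ft_force: [0.8, 0.8, -0.9]
width: 29.4
```

>>> jog_arm(steps=[{"dp":[0,0.8,1],"turn":[0,0,0.15],"claw":0},{"dp":[0,0.8,1],"turn":[0,0,0.15],"claw":0},{"dp":[0,0.8,1],"turn":[0,0,0.15],"claw":0},{"dp":[0,0.8,1],"turn":[0,0,0.15],"claw":0},{"dp":[0,0.8,1],"turn":[0,0,0.15],"claw":0}])

```text
t: 4.53
ee_pos: [632.6, -212.8, 190.5]
orientation: [-1.443, 0.716, -0.727]
ft_force: [0.1, -0.4, -0.4]
width: 29.3
```

>>> jog_arm(steps=[{"dp":[-0.1,1,1],"turn":[0,0,0.15],"claw":0},{"dp":[-0.1,1,1],"turn":[0,0,0.15],"claw":0},{"dp":[-0.1,1,1],"turn":[0,0,0.15],"claw":0},{"dp":[-0.1,1,1],"turn":[0,0,0.15],"claw":0},{"dp":[-0.1,1,1],"turn":[0,0,0.15],"claw":0}])

```text
t: 4.95
ee_pos: [624.3, -132.0, 270.0]
orientation: [-1.535, 0.35, -0.358]
ft_force: [-0.1, -0.2, -0.8]
width: 29.5
```

>>> jog_arm(steps=[{"dp":[-0.1,1,0.7],"turn":[0,0,0.15],"claw":0},{"dp":[-0.1,1,0.7],"turn":[0,0,0.15],"claw":0},{"dp":[-0.1,1,0.7],"turn":[0,0,0.15],"claw":0},{"dp":[-0.1,1,0.7],"turn":[0,0,0.15],"claw":0},{"dp":[-0.1,1,0.7],"turn":[0,0,0.15],"claw":0}])

```text
t: 5.37
ee_pos: [615.8, -51.9, 324.3]
orientation: [-1.564, -0.015, 0.013]
ft_force: [-0.5, 0.1, -1.2]
width: 29.2
```

Run:
```python
from h import *
o=ctrl.get_obs();A=axes(o);print(o['ee_pos'],A.round(3),o['qpos']);print('yaw',np.degrees(np.arctan2(A[1,2],A[0,2])))
d=grab('wrist','w2')
```

```text
[615.8199376  -51.89809457 324.30301416] [[ 1.     0.001 -0.018]
 [ 0.018  0.007  1.   ]
 [ 0.001 -1.     0.007]] [-0.10693878  0.31714886  1.54490479  0.00751171  1.2795126  -0.12685576]
yaw 91.01775405464497
```

View pics/w2.png

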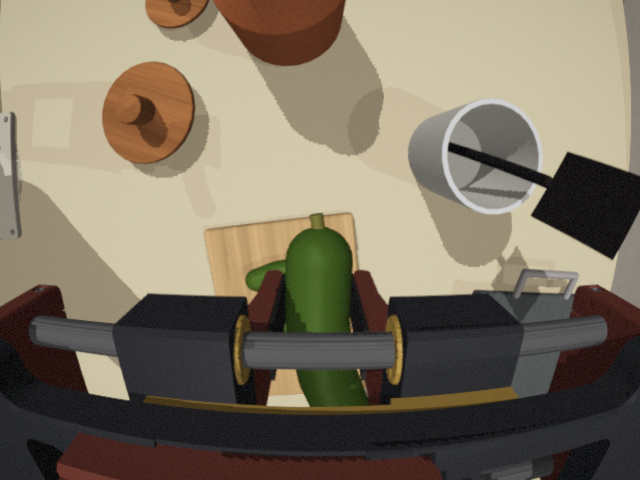

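>>> jog_arm(steps=[{"dp":[-0.13,0.85,0],"turn":[0.111,0,0],"claw":0},{"dp":[-0.13,0.85,0],"turn":[0.111,0,0],"claw":0},{"dp":[-0.13,0.85,0],"turn":[0.111,0,0],"claw":0},{"dp":[-0.13,0.85,0],"turn":[0.111,0,0],"claw":0}])

```text
t: 5.75
ee_pos: [604.0, 13.4, 320.5]
orientation: [-1.211, 0.001, 0.004]
ft_force: [0.9, -1.2, -1.4]
width: 29.2
```

>>> jog_arm(steps=[{"dp":[-0.13,0.85,0],"turn":[0.111,0,0],"claw":0},{"dp":[-0.13,0.85,0],"turn":[0.111,0,0],"claw":0},{"dp":[-0.13,0.85,0],"turn":[0.111,0,0],"claw":0},{"dp":[-0.13,0.85,0],"turn":[0.111,0,0],"claw":0}])

```text
t: 6.08
ee_pos: [592.1, 79.6, 316.5]
orientation: [-0.862, 0.012, 0.004]
ft_force: [-0.1, -0.8, -1.6]
width: 29.6
```

>>> jog_arm(steps=[{"dp":[-0.13,0.85,0],"turn":[0.111,0,0],"claw":0},{"dp":[-0.13,0.85,0],"turn":[0.111,0,0],"claw":0},{"dp":[-0.13,0.85,0],"turn":[0.111,0,0],"claw":0},{"dp":[-0.13,0.85,0],"turn":[0.111,0,0],"claw":0}])

```text
t: 6.42
ee_pos: [579.9, 147.0, 312.3]
orientation: [-0.514, 0.023, 0.007]
ft_force: [0.6, -0.6, -1.6]
width: 29.4
```

>>> jog_arm(steps=[{"dp":[-0.13,0.85,0],"turn":[0,0,0],"claw":0},{"dp":[-0.13,0.85,0],"turn":[0,0,0],"claw":0},{"dp":[-0.13,0.85,0],"turn":[0,0,0],"claw":0},{"dp":[-0.13,0.85,0],"turn":[0,0,0],"claw":0},{"dp":[-0.13,0.85,0],"turn":[0,0,0],"claw":0},{"dp":[-0.13,0.85,0],"turn":[0,0,0],"claw":0}])

```text
t: 6.92
ee_pos: [570.2, 214.1, 312.5]
orientation: [-0.517, 0.022, 0.006]
ft_force: [-0.2, -0.0, -1.7]
width: 29.4
```

Run:
```python
from h import *
o=ctrl.get_obs();A=axes(o);print(o['ee_pos'],A.round(3),o['qpos'])
d=grab('side','s2')
```

```text
[570.24017318 214.11260233 312.54406146] [[ 1.    -0.012  0.02 ]
 [ 0.001  0.869  0.494]
 [-0.023 -0.494  0.869]] [-0.11634581  0.43834882  1.78722206  1.08028769  1.35776486 -0.60916334]
```

View pics/s2.png

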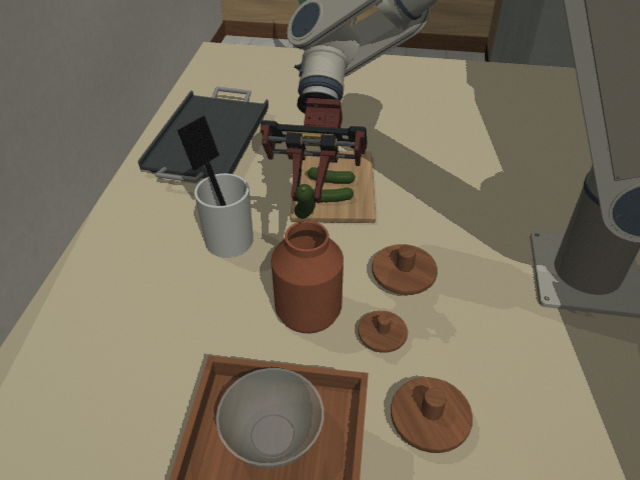

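>>> jog_arm(steps=[{"dp":[0.05,0.12,0],"turn":[0,0,0],"claw":0},{"dp":[0.05,0.12,0],"turn":[0,0,0],"claw":0},{"dp":[0.05,0.12,-0.4],"turn":[0,0,0],"claw":0},{"dp":[0.05,0.12,-0.4],"turn":[0,0,0],"claw":0},{"dp":[0.05,0.12,-0.9],"turn":[0,0,0],"claw":0},{"dp":[0.05,0.12,-0.9],"turn":[0,0,0],"claw":0},{"dp":[0.05,0.12,-0.9],"turn":[0,0,0],"claw":0},{"dp":[0.05,0.12,-0.9],"turn":[0,0,0],"claw":0}])

```text
t: 7.63
ee_pos: [574.6, 223.7, 241.8]
orientation: [-0.515, 0.023, 0.006]
ft_force: [-0.1, -0.3, -0.4]
width: 29.5
```

Run:
```python
from h import *
d=grab('side','s3');e=grab('scene','c3')
cv2.imwrite('pics/m3.png',np.hstack([cv2.resize(d['img'][180:360,220:420],(400,360)),cv2.resize(e['img'][180:360,220:420],(400,360))])[:,:,::-1])
```

```text
(no output)
```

View pics/m3.png

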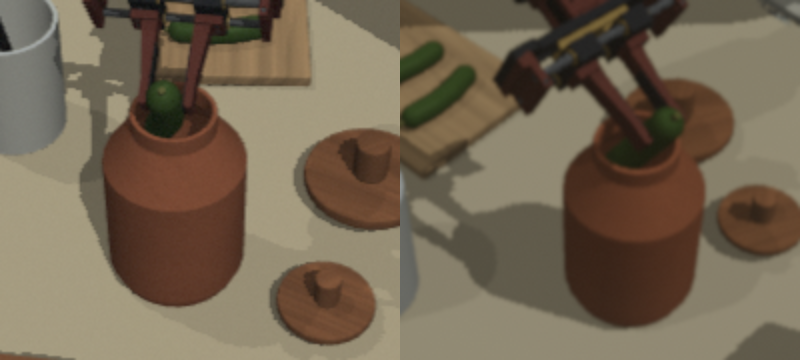

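The cucumber is in the neck with no contact force, so I'll release it and retreat.

>>> jog_arm(steps=[{"dp":[0,0,0],"turn":[0,0,0],"claw":0.6},{"dp":[0,0,0],"turn":[0,0,0],"claw":0.6},{"dp":[0,0,0],"turn":[0,0,0],"claw":0.6},{"dp":[0,0,0],"turn":[0,0,0],"claw":0.6},{"dp":[0,0,0],"turn":[0,0,0],"claw":0.6},{"dp":[0,0,0],"turn":[0,0,0],"claw":0.6},{"dp":[0,0,0],"turn":[0,0,0],"claw":0.6}])

```text
t: 8.32
ee_pos: [574.9, 223.6, 242.5]
orientation: [-0.516, 0.02, 0.005]
ft_force: [-0.1, 0.3, 0.2]
width: 52.5
```

>>> jog_arm(steps=[{"dp":[0,-0.5,0.8],"turn":[0,0,0],"claw":0.6},{"dp":[0,-0.5,0.8],"turn":[0,0,0],"claw":0.6},{"dp":[0,-0.5,0.8],"turn":[0,0,0],"claw":0.6},{"dp":[0,-0.5,0.8],"turn":[0,0,0],"claw":0.6}])

```text
t: 8.65
ee_pos: [575.9, 182.8, 307.8]
orientation: [-0.516, 0.017, 0.003]
ft_force: [-0.1, 0.1, -0.1]
width: 52.9
```

Run:
```python
from h import *
d=grab('side','s4');e=grab('scene','c4')
cv2.imwrite('pics/m4.png',np.hstack([cv2.resize(d['img'][180:360,220:420],(400,360)),cv2.resize(e['img'][180:360,220:420],(400,360))])[:,:,::-1])
```

```text
(no output)
```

View pics/m4.png

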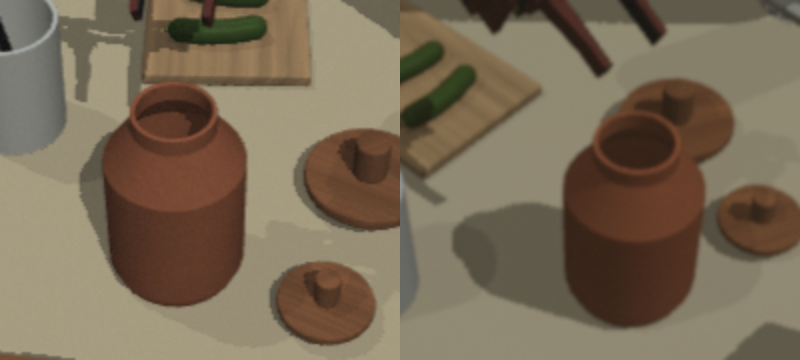

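>>> jog_arm(steps=[{"dp":[0.05,-0.95,0.1],"turn":[-0.111,0,0],"claw":0.6},{"dp":[0.05,-0.95,0.1],"turn":[-0.111,0,0],"claw":0.6},{"dp":[0.05,-0.95,0.1],"turn":[-0.111,0,0],"claw":0.6},{"dp":[0.05,-0.95,0.1],"turn":[-0.111,0,0],"claw":0.6}])

```text
t: 9.08
ee_pos: [579.6, 108.3, 315.6]
orientation: [-0.868, 0.018, 0.001]
ft_force: [0.2, 1.1, 0.1]
width: 52.9
```

>>> jog_arm(steps=[{"dp":[0.05,-0.95,0.1],"turn":[-0.111,0,0],"claw":0.6},{"dp":[0.05,-0.95,0.1],"turn":[-0.111,0,0],"claw":0.6},{"dp":[0.05,-0.95,0.1],"turn":[-0.111,0,0],"claw":0.6},{"dp":[0.05,-0.95,0.1],"turn":[-0.111,0,0],"claw":0.6}])

```text
t: 9.42
ee_pos: [583.5, 34.2, 323.6]
orientation: [-1.217, 0.017, 0.0]
ft_force: [0.9, 1.0, 0.4]
width: 52.8
```

>>> jog_arm(steps=[{"dp":[0.1,-0.95,0],"turn":[-0.111,0,0],"claw":0.6},{"dp":[0.1,-0.95,0],"turn":[-0.111,0,0],"claw":0.6},{"dp":[0.1,-0.95,0],"turn":[-0.111,0,0],"claw":0.6},{"dp":[0.1,-0.95,0],"turn":[-0.111,0,0],"claw":0.6}])

```text
t: 9.75
ee_pos: [590.1, -39.2, 321.0]
orientation: [-1.564, 0.019, 0.004]
ft_force: [-0.3, 0.6, -0.3]
width: 52.6
```

>>> jog_arm(steps=[{"dp":[0.1,-0.95,-0.4],"turn":[0,0,-0.15],"claw":0.6},{"dp":[0.1,-0.95,-0.4],"turn":[0,0,-0.15],"claw":0.6},{"dp":[0.1,-0.95,-0.4],"turn":[0,0,-0.15],"claw":0.6},{"dp":[0.1,-0.95,-0.4],"turn":[0,0,-0.15],"claw":0.6},{"dp":[0.1,-0.95,-0.4],"turn":[0,0,-0.15],"claw":0.6}])

```text
t: 10.17
ee_pos: [596.4, -114.3, 286.0]
orientation: [-1.521, 0.394, -0.363]
ft_force: [-0.2, -0.8, -0.7]
width: 52.8
```

>>> jog_arm(steps=[{"dp":[0.1,-0.95,-0.8],"turn":[0,0,-0.15],"claw":0.6},{"dp":[0.1,-0.95,-0.8],"turn":[0,0,-0.15],"claw":0.6},{"dp":[0.1,-0.95,-0.8],"turn":[0,0,-0.15],"claw":0.6},{"dp":[0.1,-0.95,-0.8],"turn":[0,0,-0.15],"claw":0.6},{"dp":[0.1,-0.95,-0.8],"turn":[0,0,-0.15],"claw":0.6}])

```text
t: 10.58
ee_pos: [602.8, -189.7, 219.2]
orientation: [-1.415, 0.76, -0.725]
ft_force: [0.6, -0.1, -0.1]
width: 53.0
```

>>> jog_arm(steps=[{"dp":[0.1,0,-0.9],"turn":[0,0,-0.15],"claw":0.6},{"dp":[0.1,0,-0.9],"turn":[0,0,-0.15],"claw":0.6},{"dp":[0.1,0,-0.9],"turn":[0,0,-0.15],"claw":0.6},{"dp":[0.1,0,-0.9],"turn":[0,0,-0.15],"claw":0.6},{"dp":[0.1,0,-0.9],"turn":[0,0,-0.15],"claw":0.6}])

```text
t: 11.0
ee_pos: [610.2, -188.1, 146.2]
orientation: [-1.244, 1.112, -1.08]
ft_force: [-0.2, 0.1, 0.3]
width: 52.7
```

```bash
cat >> h.py <<'E'
def stat():
    o=ctrl.get_obs();A=axes(o);yaw=np.arctan2(A[1,2],A[0,2])
    print(o['ee_pos'],'yaw',np.degrees(yaw).round(1));print(A.round(3))
    for y in (-2.5,11.5,90):
        c,s=np.cos(np.radians(y)),np.sin(np.radians(y))
        T=np.array([[s,0,c],[-c,0,s],[0,-1,0]]); print('turn to down yaw',y,(Ro.from_matrix(T@A.T).as_rotvec()/np.pi).round(4))
E
python3 -c "
from h import *
stat()"
```

```text
[ 610.19447703 -188.14385593  146.18129332] yaw 8.4
[[ 0.146  0.005  0.989]
 [-0.989  0.035  0.146]
 [-0.034 -0.999  0.01 ]]
turn to down yaw -2.5 [-0.0109  0.0026 -0.0605]
turn to down yaw 11.5 [-0.0111  0.0012  0.0173]
turn to down yaw 90 [-0.0102 -0.0066  0.4533]
```

>>> jog_arm(steps=[{"dp":[0.02,-0.22,-0.4],"turn":[-0.011,0.0025,-0.06],"claw":0.6},{"dp":[0.02,-0.22,-0.4],"turn":[-0.011,0.0025,-0.06],"claw":0.6},{"dp":[0.02,-0.22,-0.8],"turn":[-0.011,0.0025,-0.06],"claw":0.6},{"dp":[0.02,-0.22,-0.8],"turn":[-0.011,0.0025,-0.06],"claw":0.6},{"dp":[0.02,-0.22,-0.8],"turn":[-0.011,0.0025,-0.06],"claw":0.6}])

```text
t: 11.42
ee_pos: [610.7, -204.6, 81.3]
orientation: [-1.192, 1.239, -1.233]
ft_force: [-0.3, 0.5, 0.5]
width: 52.6
```

```bash
python3 -c "
from h import *
stat();grab('wrist','w5')"
```

```text
[ 610.66707527 -204.63968072   81.28490318] yaw -2.1
[[-0.037 -0.003  0.999]
 [-0.999  0.002 -0.037]
 [-0.002 -1.    -0.003]]
turn to down yaw -2.5 [-0.0006 -0.001  -0.0022]
turn to down yaw 11.5 [-0.0005 -0.001   0.0756]
turn to down yaw 90 [ 3.000e-04 -1.200e-03  5.117e-01]
```

View pics/w5.png

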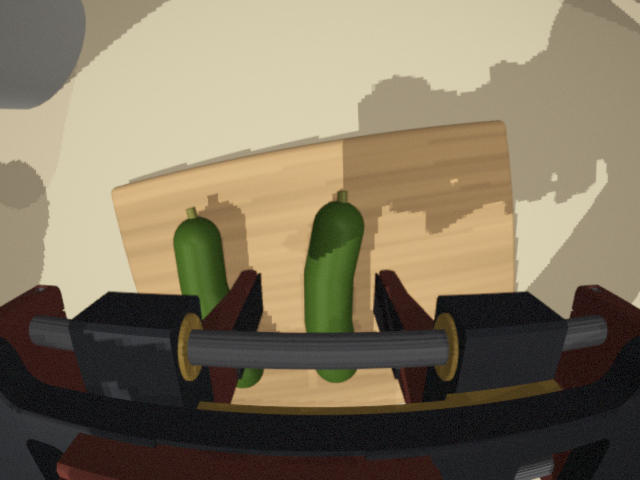

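>>> jog_arm(steps=[{"dp":[0.0,0,-0.66],"turn":[0,0,0],"claw":0.6},{"dp":[0.0,0,-0.66],"turn":[0,0,0],"claw":0.6},{"dp":[0.0,0,-0.66],"turn":[0,0,0],"claw":0.6},{"dp":[0.0,0,-0.66],"turn":[0,0,0],"claw":0.6},{"dp":[0.0,0,-0.68],"turn":[0,0,0],"claw":0},{"dp":[0.0,0,-0.68],"turn":[0,0,0],"claw":0},{"dp":[0.0,0,-0.68],"turn":[0,0,0],"claw":0},{"dp":[0.0,0,-0.68],"turn":[0,0,0],"claw":0},{"dp":[0.0,0,-0.68],"turn":[0,0,0],"claw":0},{"dp":[0.0,0,-0.68],"turn":[0,0,0],"claw":0},{"dp":[0.0,0,-0.68],"turn":[0,0,0],"claw":0},{"dp":[0.0,0,-0.68],"turn":[0,0,0],"claw":0}])

```text
t: 12.47
ee_pos: [612.4, -205.4, 29.2]
orientation: [-1.19, 1.236, -1.237]
ft_force: [-0.5, 0.4, 6.3]
width: 29.4
```

>>> jog_arm(steps=[{"dp":[0,0,1],"turn":[0,0,0],"claw":0},{"dp":[0,0,1],"turn":[0,0,0],"claw":0},{"dp":[0,0,1],"turn":[0,0,0],"claw":0},{"dp":[0,0,1],"turn":[0,0,0],"claw":0}])

```text
t: 12.8
ee_pos: [614.1, -206.0, 111.9]
orientation: [-1.188, 1.232, -1.24]
ft_force: [0.3, 0.1, -0.7]
width: 29.4
```

>>> jog_arm(steps=[{"dp":[0,0,1],"turn":[0,0,0.1],"claw":0},{"dp":[0,0,1],"turn":[0,0,0.1],"claw":0},{"dp":[0,0,1],"turn":[0,0,0.1],"claw":0},{"dp":[0,0,1],"turn":[0,0,0.1],"claw":0}])

```text
t: 13.13
ee_pos: [614.9, -206.3, 193.2]
orientation: [-1.323, 0.995, -1.007]
ft_force: [-0.0, -0.2, -2.2]
width: 29.5
```

>>> jog_arm(steps=[{"dp":[-0.1,0.8,1],"turn":[0,0,0.14],"claw":0},{"dp":[-0.1,0.8,1],"turn":[0,0,0.14],"claw":0},{"dp":[-0.1,0.8,1],"turn":[0,0,0.14],"claw":0},{"dp":[-0.1,0.8,1],"turn":[0,0,0.14],"claw":0},{"dp":[-0.1,0.8,1],"turn":[0,0,0.14],"claw":0}])

```text
t: 13.55
ee_pos: [606.2, -141.2, 271.9]
orientation: [-1.461, 0.661, -0.667]
ft_force: [-0.8, -0.7, -0.3]
width: 29.2
```

>>> jog_arm(steps=[{"dp":[-0.1,1,0.6],"turn":[0,0,0.14],"claw":0},{"dp":[-0.1,1,0.6],"turn":[0,0,0.14],"claw":0},{"dp":[-0.1,1,0.6],"turn":[0,0,0.14],"claw":0},{"dp":[-0.1,1,0.6],"turn":[0,0,0.14],"claw":0},{"dp":[-0.1,1,0.6],"turn":[0,0,0.14],"claw":0}])

```text
t: 13.97
ee_pos: [597.2, -60.5, 317.7]
orientation: [-1.54, 0.323, -0.322]
ft_force: [-0.7, -0.4, -1.0]
width: 29.3
```

>>> jog_arm(steps=[{"dp":[-0.05,0.8,0],"turn":[0,0,0.14],"claw":0},{"dp":[-0.05,0.8,0],"turn":[0,0,0.14],"claw":0},{"dp":[-0.05,0.8,0],"turn":[0,0,0.14],"claw":0},{"dp":[-0.05,0.8,0],"turn":[0,0,0.14],"claw":0},{"dp":[-0.05,0.8,0],"turn":[0,0,0.14],"claw":0},{"dp":[-0.05,0.8,0],"turn":[0,0,0.14],"claw":0}])

```text
t: 14.47
ee_pos: [592.5, 2.9, 315.7]
orientation: [-1.565, -0.013, 0.022]
ft_force: [0.2, -1.0, -0.8]
width: 29.6
```

```bash
python3 -c "
from h import *
stat();grab('wrist','w6')"
```

```text
[592.5491805    2.87753064 315.71772494] yaw 91.3
[[ 1.    -0.006 -0.022]
 [ 0.022  0.006  1.   ]
 [-0.006 -1.     0.006]]
turn to down yaw -2.5 [-0.0029 -0.     -0.5209]
turn to down yaw 11.5 [-2.800e-03 -4.000e-04 -4.431e-01]
turn to down yaw 90 [-0.0018 -0.0019 -0.007 ]
```

View pics/w6.png

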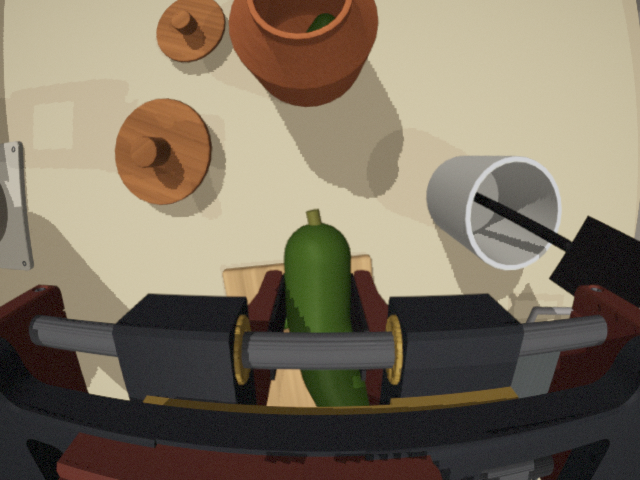

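>>> jog_arm(steps=[{"dp":[-0.08,0.9,0.05],"turn":[0.111,0,0],"claw":0},{"dp":[-0.08,0.9,0.05],"turn":[0.111,0,0],"claw":0},{"dp":[-0.08,0.9,0.05],"turn":[0.111,0,0],"claw":0},{"dp":[-0.08,0.9,0.05],"turn":[0.111,0,0],"claw":0}])

```text
t: 14.85
ee_pos: [585.8, 73.3, 318.5]
orientation: [-1.213, -0.01, 0.016]
ft_force: [-0.4, -1.5, -0.3]
width: 29.1
```

>>> jog_arm(steps=[{"dp":[-0.08,0.9,0.05],"turn":[0.111,0,0],"claw":0},{"dp":[-0.08,0.9,0.05],"turn":[0.111,0,0],"claw":0},{"dp":[-0.08,0.9,0.05],"turn":[0.111,0,0],"claw":0},{"dp":[-0.08,0.9,0.05],"turn":[0.111,0,0],"claw":0}])

```text
t: 15.18
ee_pos: [578.0, 143.9, 319.5]
orientation: [-0.864, -0.003, 0.013]
ft_force: [0.7, -0.4, -0.8]
width: 29.4
```

>>> jog_arm(steps=[{"dp":[-0.08,0.95,0.05],"turn":[0.111,0,0],"claw":0},{"dp":[-0.08,0.95,0.05],"turn":[0.111,0,0],"claw":0},{"dp":[-0.08,0.95,0.05],"turn":[0.111,0,0],"claw":0},{"dp":[-0.08,0.95,0.05],"turn":[0.111,0,0],"claw":0},{"dp":[-0.08,0.95,0.05],"turn":[0.111,0,0],"claw":0},{"dp":[-0.08,0.95,0.05],"turn":[0.111,0,0],"claw":0}])

```text
t: 15.68
ee_pos: [572.2, 219.3, 323.7]
orientation: [-0.521, -0.005, 0.012]
ft_force: [0.2, -0.6, -0.9]
width: 30.0
```

```bash
python3 -c "
from h import *
stat()"
```

```text
[572.23110345 219.31976071 323.71854448] yaw 91.0
[[ 1.    -0.01  -0.008]
 [ 0.013  0.867  0.498]
 [ 0.002 -0.498  0.867]]
turn to down yaw -2.5 [-0.2577  0.2666 -0.4656]
turn to down yaw 11.5 [-0.28    0.2265 -0.3968]
turn to down yaw 90 [-0.3342 -0.0016 -0.0041]
```

>>> jog_arm(steps=[{"dp":[0.01,0.05,0],"turn":[0,0,0],"claw":0},{"dp":[0.01,0.05,-0.3],"turn":[0,0,0],"claw":0},{"dp":[0.01,0.05,-0.6],"turn":[0,0,0],"claw":0},{"dp":[0.01,0.05,-1],"turn":[0,0,0],"claw":0},{"dp":[0.01,0.05,-1],"turn":[0,0,0],"claw":0},{"dp":[0.01,0.05,-1],"turn":[0,0,0],"claw":0},{"dp":[0.01,0.05,-1],"turn":[0,0,0],"claw":0}])

```text
t: 16.27
ee_pos: [573.9, 223.4, 245.6]
orientation: [-0.521, -0.007, 0.012]
ft_force: [-1.0, 0.1, 0.2]
width: 29.2
```

Run:
```python
from h import *
d=grab('side','s7');e=grab('scene','c7')
cv2.imwrite('pics/m7.png',np.hstack([cv2.resize(d['img'][180:360,220:420],(400,360)),cv2.resize(e['img'][180:360,220:420],(400,360))])[:,:,::-1])
```

```text
(no output)
```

View pics/m7.png

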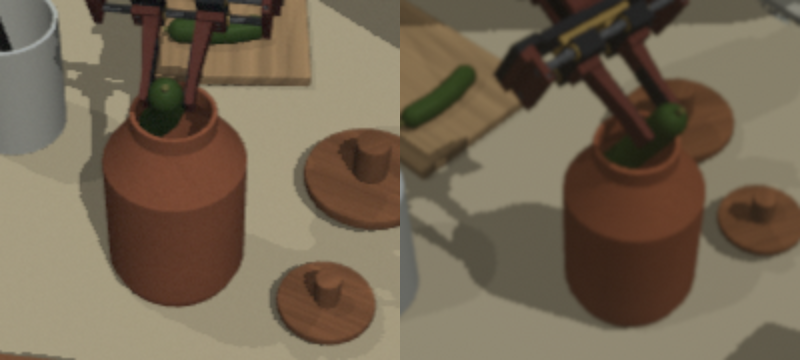

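>>> jog_arm(steps=[{"dp":[0,0,0],"turn":[0,0,0],"claw":0.6},{"dp":[0,0,0],"turn":[0,0,0],"claw":0.6},{"dp":[0,0,0],"turn":[0,0,0],"claw":0.6},{"dp":[0,0,0],"turn":[0,0,0],"claw":0.6},{"dp":[0,0,0],"turn":[0,0,0],"claw":0.6},{"dp":[0,0,0],"turn":[0,0,0],"claw":0.6},{"dp":[0,0,0],"turn":[0,0,0],"claw":0.6}])

```text
t: 16.95
ee_pos: [574.0, 223.3, 245.8]
orientation: [-0.521, -0.008, 0.012]
ft_force: [-0.0, -0.9, -0.2]
width: 52.6
```

>>> jog_arm(steps=[{"dp":[0,-0.5,0.8],"turn":[0,0,0],"claw":0.6},{"dp":[0,-0.5,0.8],"turn":[0,0,0],"claw":0.6},{"dp":[0,-0.5,0.8],"turn":[0,0,0],"claw":0.6},{"dp":[0,-0.5,0.8],"turn":[0,0,0],"claw":0.6}])

```text
t: 17.28
ee_pos: [574.9, 182.5, 311.1]
orientation: [-0.522, -0.011, 0.009]
ft_force: [-0.4, 0.9, -0.2]
width: 52.7
```

Run:
```python
from h import *
d=grab('side','s8');e=grab('scene','c8')
cv2.imwrite('pics/m8.png',np.hstack([cv2.resize(d['img'][180:360,220:420],(400,360)),cv2.resize(e['img'][180:360,220:420],(400,360))])[:,:,::-1])
```

```text
(no output)
```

View pics/m8.png

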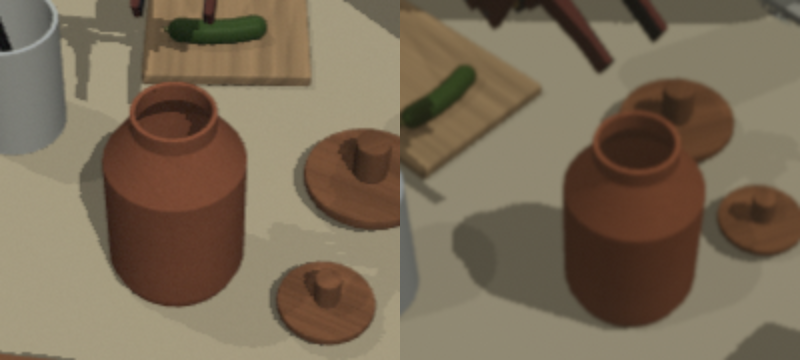

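The second cucumber is in and the jar hasn't moved. Next is the third.

>>> jog_arm(steps=[{"dp":[0.1,-0.95,0.1],"turn":[-0.111,0,0],"claw":0.6},{"dp":[0.1,-0.95,0.1],"turn":[-0.111,0,0],"claw":0.6},{"dp":[0.1,-0.95,0.1],"turn":[-0.111,0,0],"claw":0.6},{"dp":[0.1,-0.95,0.1],"turn":[-0.111,0,0],"claw":0.6}])

```text
t: 17.72
ee_pos: [582.7, 108.0, 318.9]
orientation: [-0.874, -0.01, 0.012]
ft_force: [0.5, -0.3, 0.4]
width: 52.8
```

>>> jog_arm(steps=[{"dp":[0.1,-0.95,0.1],"turn":[-0.111,0,0],"claw":0.6},{"dp":[0.1,-0.95,0.1],"turn":[-0.111,0,0],"claw":0.6},{"dp":[0.1,-0.95,0.1],"turn":[-0.111,0,0],"claw":0.6},{"dp":[0.1,-0.95,0.1],"turn":[-0.111,0,0],"claw":0.6}])

```text
t: 18.05
ee_pos: [590.6, 33.9, 326.9]
orientation: [-1.222, -0.01, 0.017]
ft_force: [-0.5, 0.9, -0.1]
width: 52.8
```

>>> jog_arm(steps=[{"dp":[0.1,-0.95,-0.3],"turn":[-0.111,0,0],"claw":0.6},{"dp":[0.1,-0.95,-0.3],"turn":[-0.111,0,0],"claw":0.6},{"dp":[0.1,-0.95,-0.3],"turn":[-0.111,0,0],"claw":0.6},{"dp":[0.1,-0.95,-0.3],"turn":[-0.111,0,0],"claw":0.6}])

```text
t: 18.38
ee_pos: [596.6, -39.5, 299.5]
orientation: [-1.569, -0.004, 0.027]
ft_force: [-0.9, 0.6, -0.4]
width: 52.6
```

>>> jog_arm(steps=[{"dp":[0.1,-0.95,-0.8],"turn":[0,0,-0.15],"claw":0.6},{"dp":[0.1,-0.95,-0.8],"turn":[0,0,-0.15],"claw":0.6},{"dp":[0.1,-0.95,-0.8],"turn":[0,0,-0.15],"claw":0.6},{"dp":[0.1,-0.95,-0.8],"turn":[0,0,-0.15],"claw":0.6},{"dp":[0.1,-0.95,-0.8],"turn":[0,0,-0.15],"claw":0.6}])

```text
t: 18.8
ee_pos: [602.5, -114.8, 232.2]
orientation: [-1.53, 0.374, -0.34]
ft_force: [-0.7, -0.0, 0.1]
width: 52.6
```

>>> jog_arm(steps=[{"dp":[0,-0.1,-0.9],"turn":[0,0,-0.25],"claw":0.6},{"dp":[0,-0.1,-0.9],"turn":[0,0,-0.25],"claw":0.6},{"dp":[0,-0.1,-0.9],"turn":[0,0,-0.25],"claw":0.6},{"dp":[0,-0.1,-0.9],"turn":[0,0,-0.25],"claw":0.6},{"dp":[0,-0.1,-0.9],"turn":[0,0,-0.25],"claw":0.6},{"dp":[0,-0.1,-0.9],"turn":[0,0,-0.25],"claw":0.6},{"dp":[0,-0.1,-0.9],"turn":[0,0,-0.25],"claw":0.6},{"dp":[0,-0.1,-0.9],"turn":[0,0,-0.25],"claw":0.6}])

```text
t: 19.47
ee_pos: [601.9, -121.4, 159.6]
orientation: [-1.326, 0.974, -0.942]
ft_force: [1.0, 0.0, -0.4]
width: 52.5
```

```bash
python3 -c "
from h import *
stat()"
```

```text
[ 601.85906506 -121.43761129  159.63367683] yaw 19.0
[[ 0.326 -0.003  0.945]
 [-0.945  0.028  0.326]
 [-0.028 -1.     0.006]]
turn to down yaw -2.5 [-0.0091  0.0007 -0.1196]
turn to down yaw 11.5 [-0.0091 -0.0004 -0.0418]
turn to down yaw 90 [-0.0072 -0.0065  0.3943]
```

>>> jog_arm(steps=[{"dp":[0.03,-0.04,-0.8],"turn":[-0.009,-0.0004,-0.042],"claw":0.6},{"dp":[0.03,-0.04,-0.8],"turn":[-0.009,-0.0004,-0.042],"claw":0.6},{"dp":[0.03,-0.04,-0.8],"turn":[-0.009,-0.0004,-0.042],"claw":0.6},{"dp":[0.03,-0.04,-0.8],"turn":[-0.009,-0.0004,-0.042],"claw":0.6},{"dp":[0.03,-0.04,-0.8],"turn":[-0.009,-0.0004,-0.042],"claw":0.6}])

```text
t: 19.88
ee_pos: [604.9, -124.4, 96.6]
orientation: [-1.297, 1.059, -1.058]
ft_force: [0.3, -0.1, -0.3]
width: 53.1
```

```bash
python3 -c "
from h import *
stat();grab('wrist','w9')"
```

```text
[ 604.86527999 -124.3867932    96.62712474] yaw 11.6
[[ 0.201  0.001  0.98 ]
 [-0.98   0.001  0.201]
 [-0.001 -1.     0.001]]
turn to down yaw -2.5 [-0.0003  0.0003 -0.0784]
turn to down yaw 11.5 [-0.0004  0.0002 -0.0006]
turn to down yaw 90 [-5.000e-04 -1.000e-04  4.355e-01]
```

View pics/w9.png

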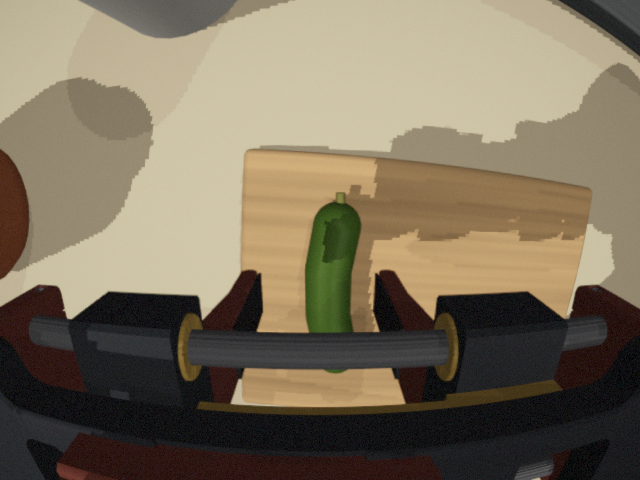

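>>> jog_arm(steps=[{"dp":[0.0,0,-0.86],"turn":[0,0,0],"claw":0.6},{"dp":[0.0,0,-0.86],"turn":[0,0,0],"claw":0.6},{"dp":[0.0,0,-0.86],"turn":[0,0,0],"claw":0.6},{"dp":[0.0,0,-0.86],"turn":[0,0,0],"claw":0.6},{"dp":[0.0,0,-0.87],"turn":[0,0,0],"claw":0},{"dp":[0.0,0,-0.87],"turn":[0,0,0],"claw":0},{"dp":[0.0,0,-0.87],"turn":[0,0,0],"claw":0},{"dp":[0.0,0,-0.87],"turn":[0,0,0],"claw":0},{"dp":[0.0,0,-0.87],"turn":[0,0,0],"claw":0},{"dp":[0.0,0,-0.87],"turn":[0,0,0],"claw":0},{"dp":[0.0,0,-0.87],"turn":[0,0,0],"claw":0},{"dp":[0.0,0,-0.87],"turn":[0,0,0],"claw":0}])

```text
t: 20.93
ee_pos: [606.3, -124.9, 29.1]
orientation: [-1.295, 1.056, -1.061]
ft_force: [-1.2, 0.1, 6.6]
width: 29.5
```

>>> jog_arm(steps=[{"dp":[0,0,1],"turn":[0,0,0],"claw":0},{"dp":[0,0,1],"turn":[0,0,0],"claw":0},{"dp":[0,0,1],"turn":[0,0,0],"claw":0},{"dp":[0,0,1],"turn":[0,0,0],"claw":0}])

```text
t: 21.27
ee_pos: [608.2, -125.3, 111.9]
orientation: [-1.293, 1.051, -1.065]
ft_force: [-0.6, 0.7, -1.2]
width: 29.2
```

>>> jog_arm(steps=[{"dp":[0,0,1],"turn":[0,0,0.145],"claw":0},{"dp":[0,0,1],"turn":[0,0,0.145],"claw":0},{"dp":[0,0,1],"turn":[0,0,0.145],"claw":0},{"dp":[0,0,1],"turn":[0,0,0.145],"claw":0},{"dp":[0,0,1],"turn":[0,0,0.145],"claw":0}])

```text
t: 21.68
ee_pos: [607.5, -125.1, 191.2]
orientation: [-1.445, 0.705, -0.714]
ft_force: [0.3, 0.5, -0.8]
width: 29.4
```

>>> jog_arm(steps=[{"dp":[-0.1,0.5,1],"turn":[0,0,0.145],"claw":0},{"dp":[-0.1,0.5,1],"turn":[0,0,0.145],"claw":0},{"dp":[-0.1,0.5,1],"turn":[0,0,0.145],"claw":0},{"dp":[-0.1,0.5,1],"turn":[0,0,0.145],"claw":0},{"dp":[-0.1,0.5,1],"turn":[0,0,0.145],"claw":0}])

```text
t: 22.1
ee_pos: [599.1, -84.6, 270.5]
orientation: [-1.534, 0.353, -0.358]
ft_force: [0.2, 0.2, -1.6]
width: 29.3
```

>>> jog_arm(steps=[{"dp":[-0.05,1,0.6],"turn":[0,0,0.145],"claw":0},{"dp":[-0.05,1,0.6],"turn":[0,0,0.145],"claw":0},{"dp":[-0.05,1,0.6],"turn":[0,0,0.145],"claw":0},{"dp":[-0.05,1,0.6],"turn":[0,0,0.145],"claw":0},{"dp":[-0.05,1,0.6],"turn":[0,0,0.145],"claw":0},{"dp":[-0.05,1,0.6],"turn":[0,0,0.145],"claw":0}])

```text
t: 22.6
ee_pos: [594.4, -4.6, 316.8]
orientation: [-1.563, 0.005, -0.002]
ft_force: [-0.8, 0.7, -0.2]
width: 29.3
```

```bash
python3 -c "
from h import *
stat();grab('wrist','w10')"
```

```text
[594.42744145  -4.62708438 316.83767074] yaw 89.8
[[ 1.    -0.002  0.004]
 [-0.004  0.008  1.   ]
 [-0.002 -1.     0.008]]
turn to down yaw -2.5 [-0.0025  0.0016 -0.5126]
turn to down yaw 11.5 [-0.0026  0.0013 -0.4348]
turn to down yaw 90 [-0.0026 -0.0006  0.0013]
```

View pics/w10.png

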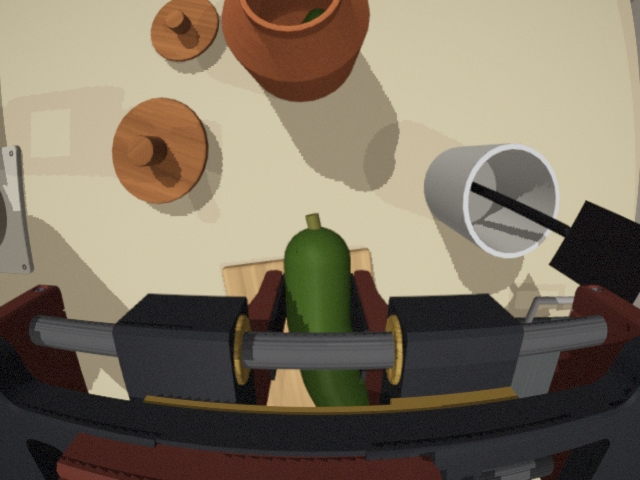

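Held the same way as before; I'll repeat the same path to the jar.

>>> jog_arm(steps=[{"dp":[-0.09,0.93,0.05],"turn":[0.111,0,0],"claw":0},{"dp":[-0.09,0.93,0.05],"turn":[0.111,0,0],"claw":0},{"dp":[-0.09,0.93,0.05],"turn":[0.111,0,0],"claw":0},{"dp":[-0.09,0.93,0.05],"turn":[0.111,0,0],"claw":0}])

```text
t: 22.98
ee_pos: [586.5, 67.9, 318.9]
orientation: [-1.211, 0.012, -0.003]
ft_force: [0.4, -1.6, 0.2]
width: 29.3
```

>>> jog_arm(steps=[{"dp":[-0.09,0.93,0.05],"turn":[0.111,0,0],"claw":0},{"dp":[-0.09,0.93,0.05],"turn":[0.111,0,0],"claw":0},{"dp":[-0.09,0.93,0.05],"turn":[0.111,0,0],"claw":0},{"dp":[-0.09,0.93,0.05],"turn":[0.111,0,0],"claw":0}])

```text
t: 23.32
ee_pos: [577.8, 140.9, 319.6]
orientation: [-0.862, 0.021, -0.001]
ft_force: [-0.9, -0.9, -1.1]
width: 29.4
```

>>> jog_arm(steps=[{"dp":[-0.09,0.97,0.05],"turn":[0.111,0,0],"claw":0},{"dp":[-0.09,0.97,0.05],"turn":[0.111,0,0],"claw":0},{"dp":[-0.09,0.97,0.05],"turn":[0.111,0,0],"claw":0},{"dp":[-0.09,0.97,0.05],"turn":[0.111,0,0],"claw":0},{"dp":[-0.09,0.97,0.05],"turn":[0.111,0,0],"claw":0},{"dp":[-0.09,0.97,0.05],"turn":[0.111,0,0],"claw":0}])

```text
t: 23.82
ee_pos: [571.3, 217.9, 323.7]
orientation: [-0.518, 0.021, 0.003]
ft_force: [-0.2, 0.3, -0.7]
width: 29.3
```

```bash
python3 -c "
from h import *
stat()"
```

```text
[571.25660636 217.86743241 323.66818605] yaw 87.8
[[ 1.    -0.008  0.019]
 [-0.003  0.869  0.495]
 [-0.021 -0.495  0.869]]
turn to down yaw -2.5 [-0.2605  0.2633 -0.4572]
turn to down yaw 11.5 [-0.2824  0.2231 -0.3884]
turn to down yaw 90 [-0.335  -0.0055  0.0042]
```

>>> jog_arm(steps=[{"dp":[0.04,0.07,0],"turn":[0,0,0],"claw":0},{"dp":[0.04,0.07,-0.3],"turn":[0,0,0],"claw":0},{"dp":[0.04,0.07,-0.6],"turn":[0,0,0],"claw":0},{"dp":[0.04,0.07,-1],"turn":[0,0,0],"claw":0},{"dp":[0.04,0.07,-1],"turn":[0,0,0],"claw":0},{"dp":[0.04,0.07,-1],"turn":[0,0,0],"claw":0},{"dp":[0.04,0.07,-1],"turn":[0,0,0],"claw":0}])

```text
t: 24.4
ee_pos: [575.5, 223.6, 245.5]
orientation: [-0.519, 0.019, 0.002]
ft_force: [0.7, -0.6, -0.8]
width: 29.8
```

Run:
```python
from h import *
d=grab('side','s11');e=grab('scene','c11')
cv2.imwrite('pics/m11.png',np.hstack([cv2.resize(d['img'][180:360,220:420],(400,360)),cv2.resize(e['img'][180:360,220:420],(400,360))])[:,:,::-1])
```

```text
(no output)
```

View pics/m11.png

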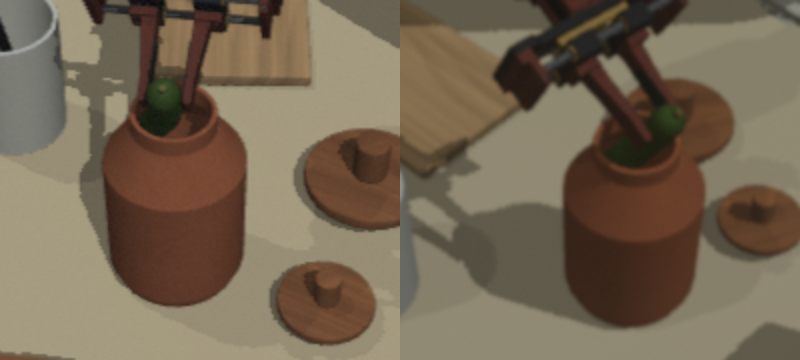

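>>> jog_arm(steps=[{"dp":[0,0,0],"turn":[0,0,0],"claw":0.6},{"dp":[0,0,0],"turn":[0,0,0],"claw":0.6},{"dp":[0,0,0],"turn":[0,0,0],"claw":0.6},{"dp":[0,0,0],"turn":[0,0,0],"claw":0.6},{"dp":[0,0,0],"turn":[0,0,0],"claw":0.6},{"dp":[0,0,0],"turn":[0,0,0],"claw":0.6},{"dp":[0,0,0],"turn":[0,0,0],"claw":0.6}])

```text
t: 25.08
ee_pos: [575.5, 223.5, 245.8]
orientation: [-0.519, 0.018, 0.002]
ft_force: [0.4, -0.3, -0.4]
width: 52.5
```

>>> jog_arm(steps=[{"dp":[0,-0.5,0.8],"turn":[0,0,0],"claw":0.6},{"dp":[0,-0.5,0.8],"turn":[0,0,0],"claw":0.6},{"dp":[0,-0.5,0.8],"turn":[0,0,0],"claw":0.6},{"dp":[0,-0.5,0.8],"turn":[0,0,0],"claw":0.6}])

```text
t: 25.42
ee_pos: [576.4, 182.7, 311.1]
orientation: [-0.519, 0.015, -0.0]
ft_force: [-0.5, -0.1, 0.3]
width: 52.4
```

>>> jog_arm(steps=[{"dp":[-0.9,-0.7,0.3],"turn":[-0.111,0,0],"claw":0.6},{"dp":[-0.9,-0.7,0.3],"turn":[-0.111,0,0],"claw":0.6},{"dp":[-0.9,-0.7,0.3],"turn":[-0.111,0,0],"claw":0.6},{"dp":[-0.9,-0.7,0.3],"turn":[-0.111,0,0],"claw":0.6},{"dp":[-0.9,-0.7,0.3],"turn":[-0.111,0,0],"claw":0.6}])

```text
t: 25.83
ee_pos: [504.1, 127.8, 335.4]
orientation: [-0.866, 0.013, -0.002]
ft_force: [1.2, 0.6, -0.8]
width: 52.6
```

Run:
```python
from h import *
stat()
d=grab('side','s12');e=grab('scene','c12')
cv2.imwrite('pics/m12.png',np.hstack([cv2.resize(d['img'][180:360,220:420],(400,360)),cv2.resize(e['img'][180:360,220:420],(400,360))])[:,:,::-1])
for n,d in(('side',d),('scene',e)):
    P=pts(d);X,Y,Z=P[...,0],P[...,1],P[...,2];hsv=cv2.cvtColor(d['img'],cv2.COLOR_RGB2HSV);ok=d['range_z']>0
    red=(hsv[...,0]<18)&(hsv[...,1]>80)&ok
    q=P[red&(Z>163)&(Z<176)&(Y>275)&(X>300)];print(n,'tray',len(q),np.percentile(q,[1,99],axis=0).round())
    q=P[red&(Z>204)&(Z<218)&(X>500)&(X<640)&(Y>140)&(Y<250)];print(' rim',cv2.minEnclosingCircle(q[:,:2].astype(np.float32)))
    q=P[red&(Z>50)&(Z<62)&(X>380)&(X<460)&(Y>200)&(Y<280)]
    if len(q):print(' knob',cv2.minEnclosingCircle(q[:,:2].astype(np.float32)),len(q))
    q=P[red&(Z>19)&(Z<29)&(X>350)&(X<480)&(Y>180)&(Y<300)]
    if len(q):print(' disc',cv2.minEnclosingCircle(q[:,:2].astype(np.float32)),len(q))
```

```text
[504.11049769 127.78766879 335.36271391] yaw 89.1
[[ 1.    -0.003  0.012]
 [-0.007  0.648  0.762]
 [-0.011 -0.762  0.648]]
turn to down yaw -2.5 [-0.1744  0.1783 -0.4872]
turn to down yaw 11.5 [-0.189   0.1511 -0.4134]
turn to down yaw 90 [-0.2244 -0.0024  0.0033]
side tray 2874 [[431. 439. 164.]
 [682. 638. 172.]]
 rim ((571.0637817382812, 193.7229766845703), 42.00202941894531)
 knob ((416.3746643066406, 239.13819885253906), 14.07191276550293) 130
 disc ((418.547607421875, 239.4458465576172), 48.42792510986328) 1316
scene tray 3345 [[431. 440. 163.]
 [686. 684. 172.]]
 rim ((574.186279296875, 193.8349609375), 41.52817153930664)
 knob ((422.50762939453125, 237.68658447265625), 13.996356964111328) 102
 disc ((421.6743469238281, 238.28887939453125), 49.067474365234375) 1013
```

View pics/m12.png

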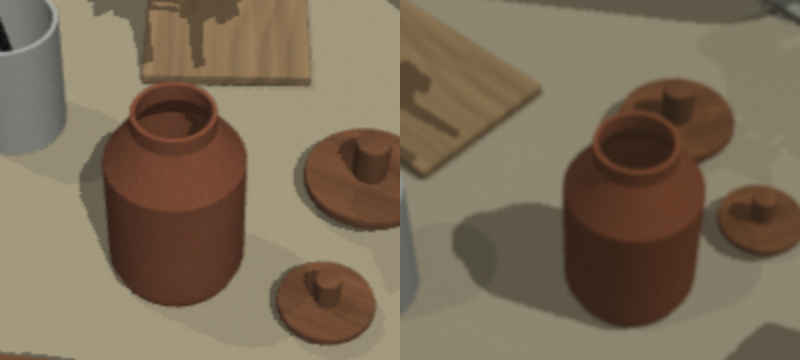

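>>> jog_arm(steps=[{"dp":[-0.95,0.5,0],"turn":[-0.224,-0.002,0.003],"claw":0.6},{"dp":[-0.95,0.5,0],"turn":[-0.224,-0.002,0.003],"claw":0.6},{"dp":[-0.95,0.5,0],"turn":[-0.224,-0.002,0.003],"claw":0.6},{"dp":[-0.95,0.5,0],"turn":[-0.224,-0.002,0.003],"claw":0.6},{"dp":[-0.95,0.5,0],"turn":[-0.224,-0.002,0.003],"claw":0.6},{"dp":[-0.95,0.5,0],"turn":[-0.224,-0.002,0.003],"claw":0.6},{"dp":[-0.95,0.5,0],"turn":[-0.224,-0.002,0.003],"claw":0.6}])

```text
t: 26.52
ee_pos: [427.8, 169.9, 332.3]
orientation: [-1.571, 0.005, 0.006]
ft_force: [-0.8, -0.4, -0.8]
width: 52.4
```

>>> jog_arm(steps=[{"dp":[-0.1,0.85,-0.8],"turn":[0,0,0.41],"claw":0.6},{"dp":[-0.1,0.85,-0.8],"turn":[0,0,0.41],"claw":0.6},{"dp":[-0.1,0.85,-0.8],"turn":[0,0,0.41],"claw":0.6},{"dp":[-0.1,0.85,-0.8],"turn":[0,0,0.41],"claw":0.6},{"dp":[-0.1,0.85,-0.8],"turn":[0,0,0.41],"claw":0.6},{"dp":[-0.1,0.85,-0.8],"turn":[0,0,0.41],"claw":0.6},{"dp":[-0.1,0.85,-0.8],"turn":[0,0,0.41],"claw":0.6},{"dp":[-0.1,0.85,-0.8],"turn":[0,0,0.41],"claw":0.6},{"dp":[-0.1,0.85,-0.8],"turn":[0,0,0.41],"claw":0.6},{"dp":[-0.1,0.85,-0.8],"turn":[0,0,0.41],"claw":0.6},{"dp":[-0.1,0.85,-0.8],"turn":[0,0,0.41],"claw":0.6},{"dp":[-0.1,0.85,-0.8],"turn":[0,0,0.41],"claw":0.6}])

```text
t: 27.52
ee_pos: [419.2, 237.4, 266.4]
orientation: [-1.33, -0.993, 1.007]
ft_force: [0.8, -0.4, 0.2]
width: 52.6
```

```bash
sed -i 's/(-2.5,11.5,90)/(164,)/' h.py; python3 -c "
from h import *
stat();grab('wrist','w13');print(ctrl.get_obs()['qpos'])"
```

```text
[419.19480044 237.39291381 266.39459036] yaw 163.9
[[ 0.278 -0.006 -0.961]
 [ 0.961 -0.006  0.278]
 [-0.007 -1.     0.004]]
turn to down yaw 164 [ 0.0018 -0.0019  0.0007]
[ 0.4922406   0.15935622  1.89000683 -0.00312822  1.09981158 -0.79294056]
```

View pics/w13.png

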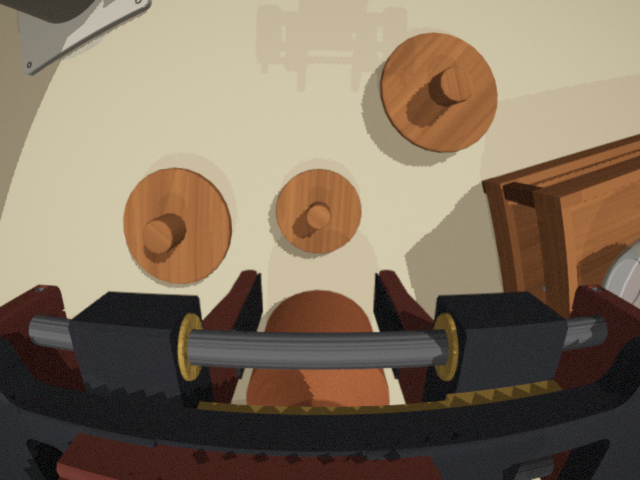

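Run:
```python
from h import *
d=np.load('pics/w13.npz');o=ctrl.get_obs();R=axes(o);H=d['hand_eye']
f=240/np.tan(np.radians(float(d['fovy']))/2)
def cast(u,v,z):
    x,y=u-d['cx'],v-d['cy'];r=np.hypot(x,y);th=r/f
    c=np.array([x/r*np.sin(th),y/r*np.sin(th),np.cos(th)])
    w=R@(H[:3,:3]@c);p=np.array(o['ee_pos'])+R@H[:3,3]
    return (p+w*(z-p[2])/w[2]).round(1)
print('knob',cast(318,216,56))
P=[cast(u,v,24) for u,v in((276,212),(361,211),(318,169),(320,253))];print(P,np.mean(P,0))
```

```text
knob [418.4 235.8  56. ]
[array([406.2, 190.6,  24. ]), array([431.4, 281.3,  24. ]), array([373.8, 248.6,  24. ]), array([465. , 224.3,  24. ])] [419.1 236.2  24. ]
```

>>> jog_arm(steps=[{"dp":[0,0,-1],"turn":[0.002,-0.002,0],"claw":0.6},{"dp":[0,0,-1],"turn":[0.002,-0.002,0],"claw":0.6},{"dp":[0,0,-1],"turn":[0.002,-0.002,0],"claw":0.6},{"dp":[0,0,-1],"turn":[0.002,-0.002,0],"claw":0.6}])

```text
t: 27.9
ee_pos: [417.8, 236.4, 184.9]
orientation: [-1.329, -0.991, 1.0]
ft_force: [0.4, 0.6, 0.7]
width: 52.7
```

>>> jog_arm(steps=[{"dp":[0,0,-1],"turn":[0,0,0],"claw":0.6},{"dp":[0,0,-1],"turn":[0,0,0],"claw":0.6},{"dp":[0,0,-1],"turn":[0,0,0],"claw":0.6},{"dp":[0,0,-1],"turn":[0,0,0],"claw":0.6}])

```text
t: 28.23
ee_pos: [417.7, 236.3, 105.4]
orientation: [-1.329, -0.989, 1.002]
ft_force: [0.3, 0.0, -0.0]
width: 53.0
```

```bash
python3 -c "
from h import *
stat()"
```

```text
[417.71021004 236.28934614 105.35511507] yaw 163.6
[[ 0.283 -0.008 -0.959]
 [ 0.959 -0.003  0.283]
 [-0.005 -1.     0.007]]
turn to down yaw 164 [ 0.0009 -0.0024  0.0024]
```

>>> jog_arm(steps=[{"dp":[0.02,0.02,-0.93],"turn":[0.001,-0.0024,0.002],"claw":0.6},{"dp":[0.02,0.02,-0.93],"turn":[0.001,-0.0024,0.002],"claw":0.6},{"dp":[0.02,0.02,-0.93],"turn":[0.001,-0.0024,0.002],"claw":0.6},{"dp":[0.02,0.02,-0.93],"turn":[0.001,-0.0024,0.002],"claw":0.6},{"dp":[0.02,0.02,-0.93],"turn":[0.001,-0.0024,0.002],"claw":0.6}])

```text
t: 28.65
ee_pos: [421.3, 239.0, 34.0]
orientation: [-1.329, -1.004, 0.997]
ft_force: [1.0, 0.4, 0.3]
width: 52.8
```

Run:
```python
from h import *
stat()
d=grab('side','s14');e=grab('scene','c14')
cv2.imwrite('pics/m14.png',np.hstack([cv2.resize(d['img'][240:420,280:480],(400,360)),cv2.resize(e['img'][200:380,300:500],(400,360))])[:,:,::-1])
```

```text
[421.33895421 238.99045172  33.97430974] yaw 163.9
[[ 0.277  0.004 -0.961]
 [ 0.961  0.002  0.277]
 [ 0.003 -1.    -0.003]]
turn to down yaw 164 [-0.0007  0.0011  0.0004]
```

View pics/m14.png

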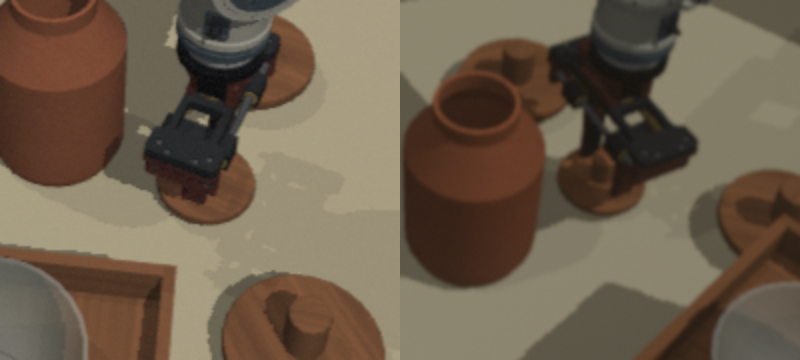

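>>> jog_arm(steps=[{"dp":[-0.02,-0.01,-0.04],"turn":[-0.0007,0.001,0],"claw":0.6},{"dp":[-0.02,-0.01,-0.04],"turn":[-0.0007,0.001,0],"claw":0.6},{"dp":[-0.02,-0.01,-0.04],"turn":[-0.0007,0.001,0],"claw":0},{"dp":[-0.02,-0.01,-0.04],"turn":[-0.0007,0.001,0],"claw":0},{"dp":[-0.02,-0.01,-0.04],"turn":[-0.0007,0.001,0],"claw":0},{"dp":[-0.02,-0.01,-0.04],"turn":[-0.0007,0.001,0],"claw":0},{"dp":[-0.02,-0.01,-0.04],"turn":[-0.0007,0.001,0],"claw":0},{"dp":[-0.02,-0.01,-0.04],"turn":[-0.0007,0.001,0],"claw":0},{"dp":[-0.02,-0.01,-0.04],"turn":[-0.0007,0.001,0],"claw":0},{"dp":[-0.02,-0.01,-0.04],"turn":[-0.0007,0.001,0],"claw":0},{"dp":[-0.02,-0.01,-0.04],"turn":[-0.0007,0.001,0],"claw":0}])

```text
t: 29.67
ee_pos: [419.5, 238.1, 30.6]
orientation: [-1.329, -1.001, 0.999]
ft_force: [-1.2, -1.2, 1.3]
width: 25.8
```

>>> jog_arm(steps=[{"dp":[0,0,0.5],"turn":[0,0,0],"claw":0},{"dp":[0,0,1],"turn":[0,0,0],"claw":0},{"dp":[0,0,1],"turn":[0,0,0],"claw":0},{"dp":[0,0,1],"turn":[0,0,0],"claw":0},{"dp":[0,0,1],"turn":[0,0,0],"claw":0}])

```text
t: 30.08
ee_pos: [419.3, 237.9, 110.4]
orientation: [-1.329, -1.001, 0.999]
ft_force: [-0.7, -1.3, -2.1]
width: 25.2
```

>>> jog_arm(steps=[{"dp":[0,0,1],"turn":[0,0,0],"claw":0},{"dp":[0,0,1],"turn":[0,0,0],"claw":0},{"dp":[0,0,1],"turn":[0,0,0],"claw":0},{"dp":[0,0,1],"turn":[0,0,0],"claw":0}])

```text
t: 30.42
ee_pos: [419.9, 238.3, 190.7]
orientation: [-1.33, -1.003, 0.998]
ft_force: [0.2, -1.0, -1.9]
width: 25.4
```

>>> jog_arm(steps=[{"dp":[0,0,1],"turn":[0,0,0],"claw":0},{"dp":[0,0,1],"turn":[0,0,0],"claw":0},{"dp":[0,0,1],"turn":[0,0,0],"claw":0},{"dp":[0,0,1],"turn":[0,0,0],"claw":0},{"dp":[0,0,1],"turn":[0,0,0],"claw":0}])

```text
t: 30.83
ee_pos: [418.7, 237.6, 268.4]
orientation: [-1.329, -0.999, 1.001]
ft_force: [-0.0, -0.4, -1.0]
width: 25.5
```

Run:
```python
from h import *
stat()
d=grab('side','s15');e=grab('scene','c15')
cv2.imwrite('pics/m15.png',np.hstack([cv2.resize(d['img'][150:330,260:460],(400,360)),cv2.resize(e['img'][120:300,300:500],(400,360))])[:,:,::-1])
for n,d in(('side',d),('scene',e)):
    P=pts(d);X,Y,Z=P[...,0],P[...,1],P[...,2];hsv=cv2.cvtColor(d['img'],cv2.COLOR_RGB2HSV)
    m=(hsv[...,0]<18)&(hsv[...,1]>80)&(d['range_z']>0)&(X>350)&(X<490)&(Y>170)&(Y<310)&(Z>220)&(Z<330)
    q=P[m];print(n,len(q),np.histogram(q[:,2],bins=range(220,335,5))[0])
```

```text
[418.72020312 237.64064228 268.37685742] yaw 163.9
[[ 0.277 -0.001 -0.961]
 [ 0.961 -0.     0.277]
 [-0.001 -1.     0.   ]]
turn to down yaw 164 [ 0.0001 -0.0002  0.0004]
side 1596 [  0   0   0   0   0   1  61 489 875  10  43  42  32  34   8   1   0   0
   0   0   0   0]
scene 1648 [  0   0   0   0   0   0   9 273 789  27  55  54  48  61 104  33  35  29
  35  33  32  31]
```

View pics/m15.png

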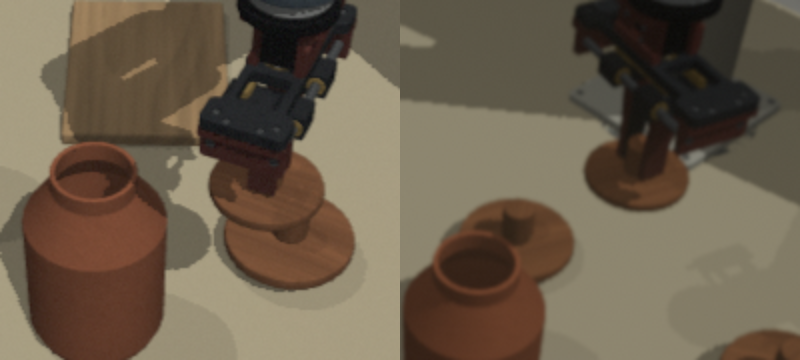

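```bash
cat >> h.py <<'E'
def lidfit(n,tag,x0,y0,zlo,zhi,rr=75):
    d=dict(np.load(f'pics/{tag}.npz'));P=pts(d);X,Y,Z=P[...,0],P[...,1],P[...,2];hsv=cv2.cvtColor(d['img'],cv2.COLOR_RGB2HSV)
    m=(hsv[...,0]<18)&(hsv[...,1]>80)&(d['range_z']>0)&(np.hypot(X-x0,Y-y0)<rr)&(Z>zlo)&(Z<zhi)
    k,l,s,c=cv2.connectedComponentsWithStats(m.astype(np.uint8));i=1+np.argmax(s[1:,4]);q=P[l==i]
    A=np.c_[q[:,:2],np.ones(len(q))];pl=np.linalg.lstsq(A,q[:,2],rcond=None)[0]
    print(n,tag,len(q),cv2.minEnclosingCircle(q[:,:2].astype(np.float32)),'z',np.percentile(q[:,2],[5,50,95]).round(1),'tilt deg',np.degrees(np.arctan(pl[:2])).round(2))
E
python3 - <<'E'
from h import *
for n,t in(('side','s15'),('scene','c15')):
    lidfit('lid',t,419,238,257,267); lidfit('rim',t,572,194,205,218)
E
```

```text
lid s15 1322 ((417.3205261230469, 240.79725646972656), 47.99445724487305) z [258.3 260.5 262.7] tilt deg [-0.07 -0.45]
rim s15 338 ((569.8590087890625, 194.3889617919922), 41.70453643798828) z [205.5 208.1 210.7] tilt deg [-0.06 -0.  ]
lid c15 1032 ((420.9652404785156, 240.89830017089844), 48.877925872802734) z [258.6 260.8 262.7] tilt deg [-0.45 -0.31]
rim c15 366 ((574.951416015625, 193.36419677734375), 41.237220764160156) z [205.8 208.9 211. ] tilt deg [-0.08  0.05]
```

>>> jog_arm(steps=[{"dp":[0.98,-0.3,0],"turn":[0,0,0],"claw":0},{"dp":[0.98,-0.3,0],"turn":[0,0,0],"claw":0},{"dp":[0.98,-0.3,0],"turn":[0,0,0],"claw":0},{"dp":[0.98,-0.3,0],"turn":[0,0,0],"claw":0}])

```text
t: 31.27
ee_pos: [497.2, 212.6, 265.7]
orientation: [-1.328, -0.994, 1.003]
ft_force: [-0.5, -0.2, -2.0]
width: 25.4
```

>>> jog_arm(steps=[{"dp":[0.97,-0.3,0],"turn":[0,0,0],"claw":0},{"dp":[0.97,-0.3,0],"turn":[0,0,0],"claw":0},{"dp":[0.97,-0.3,0],"turn":[0,0,0],"claw":0},{"dp":[0.97,-0.3,0],"turn":[0,0,0],"claw":0},{"dp":[0.97,-0.3,0],"turn":[0,0,0],"claw":0},{"dp":[0.97,-0.3,0],"turn":[0,0,0],"claw":0}])

```text
t: 31.77
ee_pos: [573.1, 188.9, 264.9]
orientation: [-1.327, -0.992, 1.005]
ft_force: [-0.6, -0.1, -1.1]
width: 25.5
```

Run:
```python
from h import *
stat()
d=grab('side','s16');e=grab('scene','c16')
cv2.imwrite('pics/m16.png',np.hstack([cv2.resize(d['img'][180:360,220:420],(400,360)),cv2.resize(e['img'][180:360,220:420],(400,360))])[:,:,::-1])
for n,t in(('side','s16'),('scene','c16')): lidfit('lid',t,572,191,252,267)
```

```text
[573.06891113 188.90020994 264.88806537] yaw 163.8
[[ 0.278 -0.007 -0.96 ]
 [ 0.961 -0.003  0.278]
 [-0.005 -1.     0.006]]
turn to down yaw 164 [ 0.0009 -0.0023  0.0009]
lid s16 1199 ((569.5543823242188, 191.5171661376953), 49.33253860473633) z [254.  256.8 259.3] tilt deg [-0.34 -0.67]
lid c16 1229 ((576.8265991210938, 191.30215454101562), 48.50205612182617) z [254.7 258.  260.1] tilt deg [-1.2  -1.09]
```

View pics/m16.png

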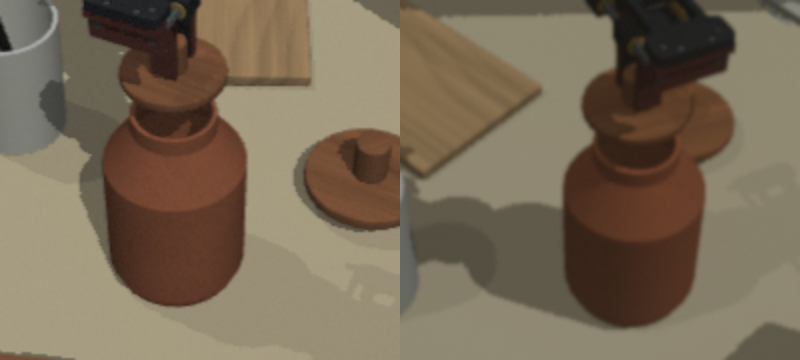

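>>> jog_arm(steps=[{"dp":[-0.01,0.03,0],"turn":[0.0009,-0.0022,0],"claw":0},{"dp":[-0.01,0.03,0],"turn":[0.0009,-0.0022,0],"claw":0},{"dp":[-0.01,0.03,-0.15],"turn":[0.0009,-0.0022,0],"claw":0},{"dp":[-0.01,0.03,-0.25],"turn":[0.0009,-0.0022,0],"claw":0},{"dp":[-0.01,0.03,-0.35],"turn":[0.0009,-0.0022,0],"claw":0},{"dp":[-0.01,0.03,-0.4],"turn":[0.0009,-0.0022,0],"claw":0},{"dp":[-0.01,0.03,-0.42],"turn":[0.0009,-0.0022,0],"claw":0},{"dp":[-0.01,0.03,-0.42],"turn":[0.0009,-0.0022,0],"claw":0}])

```text
t: 32.53
ee_pos: [572.5, 191.3, 231.1]
orientation: [-1.329, -0.999, 0.999]
ft_force: [0.5, 0.4, -0.8]
width: 25.3
```

Run:
```python
from h import *
stat()
d=grab('side','s17');e=grab('scene','c17')
cv2.imwrite('pics/m17.png',np.hstack([cv2.resize(d['img'][180:360,220:420],(400,360)),cv2.resize(e['img'][180:360,220:420],(400,360))])[:,:,::-1])
for n,t in(('side','s17'),('scene','c17')): lidfit('lid',t,572,191,216,230)
```

```text
[572.47035015 191.30183902 231.09999402] yaw 163.9
[[ 0.278 -0.    -0.961]
 [ 0.961 -0.     0.278]
 [-0.    -1.     0.   ]]
turn to down yaw 164 [ 0.     -0.0001  0.0008]
lid s17 1161 ((569.8902587890625, 194.16366577148438), 48.54653549194336) z [219.1 222.9 225.4] tilt deg [ 0.17 -1.01]
lid c17 1177 ((575.759521484375, 193.5029754638672), 48.146732330322266) z [220.1 224.5 226.5] tilt deg [-1.05 -1.15]
```

View pics/m17.png

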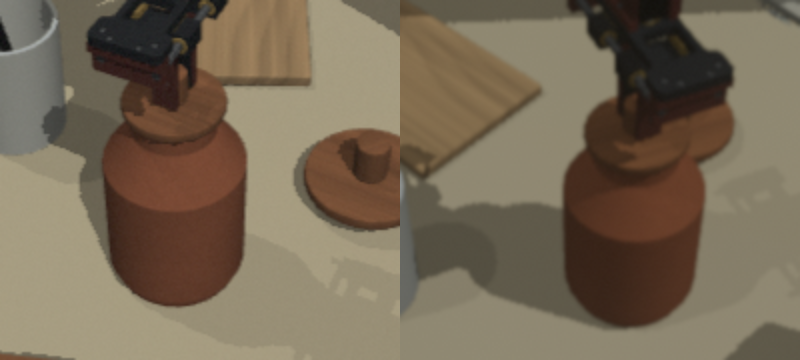

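>>> jog_arm(steps=[{"dp":[0,0,-0.025],"turn":[0,0,0],"claw":0},{"dp":[0,0,-0.05],"turn":[0,0,0],"claw":0},{"dp":[0,0,-0.05],"turn":[0,0,0],"claw":0},{"dp":[0,0,-0.05],"turn":[0,0,0],"claw":0}])

```text
t: 32.97
ee_pos: [572.9, 191.4, 228.0]
orientation: [-1.33, -1.0, 0.998]
ft_force: [-0.0, -0.2, -1.2]
width: 25.1
```

>>> jog_arm(steps=[{"dp":[0,0,-0.02],"turn":[0,0,0],"claw":0},{"dp":[0,0,-0.025],"turn":[0,0,0],"claw":0},{"dp":[0,0,-0.025],"turn":[0,0,0],"claw":0},{"dp":[0,0,-0.025],"turn":[0,0,0],"claw":0}])

```text
t: 33.3
ee_pos: [573.2, 191.5, 226.5]
orientation: [-1.33, -1.001, 0.998]
ft_force: [-0.4, 0.3, 3.8]
width: 25.3
```

Contact at the predicted height (TCP 226.5, +3.8 N). I'll release and lift off.

>>> jog_arm(steps=[{"dp":[0,0,0],"turn":[0,0,0],"claw":0.6},{"dp":[0,0,0],"turn":[0,0,0],"claw":0.6},{"dp":[0,0,0],"turn":[0,0,0],"claw":0.6},{"dp":[0,0,0],"turn":[0,0,0],"claw":0.6},{"dp":[0,0,0],"turn":[0,0,0],"claw":0.6},{"dp":[0,0,0],"turn":[0,0,0],"claw":0.6},{"dp":[0,0,0],"turn":[0,0,0],"claw":0.6}])

```text
t: 33.88
ee_pos: [573.2, 191.5, 226.5]
orientation: [-1.33, -1.001, 0.998]
ft_force: [-0.2, 0.3, 0.6]
width: 52.5
```

>>> jog_arm(steps=[{"dp":[0,0,0.4],"turn":[0,0,0],"claw":0.6},{"dp":[0,0,1],"turn":[0,0,0],"claw":0.6},{"dp":[0,0,1],"turn":[0,0,0],"claw":0.6},{"dp":[0,0,1],"turn":[0,0,0],"claw":0.6}])

```text
t: 34.22
ee_pos: [575.0, 192.1, 310.1]
orientation: [-1.332, -1.006, 0.993]
ft_force: [-0.4, -0.2, -0.2]
width: 52.4
```

>>> jog_arm(steps=[{"dp":[-0.8,-0.8,0.5],"turn":[0,0,0],"claw":0.6},{"dp":[-0.8,-0.8,0.5],"turn":[0,0,0],"claw":0.6},{"dp":[-0.8,-0.8,0.5],"turn":[0,0,0],"claw":0.6},{"dp":[-0.8,-0.8,0.5],"turn":[0,0,0],"claw":0.6}])

```text
t: 34.55
ee_pos: [509.4, 126.4, 350.7]
orientation: [-1.333, -1.006, 0.992]
ft_force: [0.5, 0.2, 0.6]
width: 52.7
```

>>> jog_arm(steps=[{"dp":[-0.8,-0.8,0],"turn":[0,0,0],"claw":0.6},{"dp":[-0.8,-0.8,0],"turn":[0,0,0],"claw":0.6},{"dp":[-0.8,-0.8,0],"turn":[0,0,0],"claw":0.6},{"dp":[-0.8,-0.8,0],"turn":[0,0,0],"claw":0.6},{"dp":[-0.8,-0.8,0],"turn":[0,0,0],"claw":0.6},{"dp":[-0.8,-0.8,0],"turn":[0,0,0],"claw":0.6}])

```text
t: 35.05
ee_pos: [446.5, 63.2, 350.3]
orientation: [-1.333, -1.006, 0.992]
ft_force: [0.1, -0.1, -0.4]
width: 52.7
```

Run:
```python
from h import *
d=grab('side','s18');e=grab('scene','c18')
cv2.imwrite('pics/m18.png',np.hstack([cv2.resize(d['img'][180:360,220:420],(400,360)),cv2.resize(e['img'][180:360,220:420],(400,360))])[:,:,::-1])
for n,t in(('side','s18'),('scene','c18')):
    lidfit('disc',t,572,194,216,226); lidfit('knob',t,572,194,246,260)
    d=np.load(f'pics/{t}.npz');P=pts(d);X,Y,Z=P[...,0],P[...,1],P[...,2]
    q=P[(X>640)&(X<960)&(Y>-160)&(Y<160)&(Z>140)&(Z<153)];print('crock',np.percentile(q[:,:2],[1,99],axis=0).round())
```

```text
disc s18 1247 ((570.9867553710938, 193.41603088378906), 48.93860626220703) z [216.7 218.7 221.1] tilt deg [-0.05  0.1 ]
knob s18 130 ((571.5857543945312, 192.8367919921875), 13.595916748046875) z [246.9 250.  252.6] tilt deg [-1.11 -1.81]
crock [[727. -35.]
 [839.  80.]]
disc c18 1353 ((574.4222412109375, 194.5016326904297), 49.2669792175293) z [217.6 219.6 221.5] tilt deg [-0.07 -0.2 ]
knob c18 140 ((576.0553588867188, 193.17599487304688), 13.355039596557617) z [246.8 251.  252.7] tilt deg [-2.91 -3.81]
crock [[734. -33.]
 [846.  79.]]
```

View pics/m18.png

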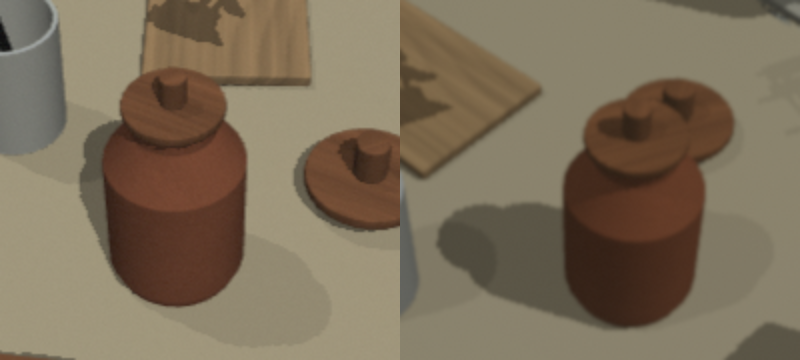

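View pics/c18.png

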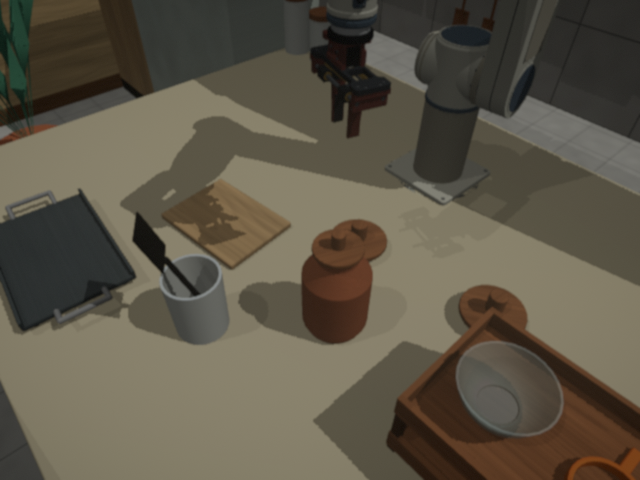

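The lid sits level: its disc top reads 219–220 mm against the expected 220, centred on the jar. The crock and bowl haven't moved, so I'm handing the job in.

```bash
python3 -c "
from workcell import ctrl
print(ctrl.close_job(), ctrl.get_obs()['t'])"
```

```text
the job is handed in; nothing more can be done
the job is handed in; nothing more can be done
```

All three cucumbers are in the jar, and the smallest lid is seated on it. I tilted each cucumber to about 60° and let it go, one at a time, with its lower end in the neck. The job was handed in at about 35 s of the 72 s allowed.

- **Lid:** its disc top reads 218.7 and 219.6 mm in the two views, against 220 expected. It is level within about 0.2° and centred on the jar within about 1 mm.
- **Cucumbers:** the board is empty, and after each release the cucumber was gone from the neck in the pictures. I did not count the cucumbers inside the jar before closing it.
- **Jar and bystanders:** the jar mouth and the crock measure where they did at the start, within a few mm of camera noise. The bowl looks unmoved in the picture, but I did not measure it.
- **Forces:** the highest wrist force shown at the end of a move was about 7 N.

The two fixed cameras disagreed by 3–7 mm in x throughout, so I used their average; nothing else disagreed.

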